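# Set up the spice rail beside the hob

### The arm

A 6-joint arm with a two-finger parallel gripper is mounted at the origin on a cart in front of the work surface, level with it; the furniture and walls round the work are solid. World frame = base frame: x ahead of the robot, y to its left, z up, the work surface at z = 0. Lengths are in m, angles in rad, forces in N, time in s.
With the tool pointing down it reaches from about 0.35 to 0.975 m from the base axis. Payload 4.9 kg.
Tool frame: the origin (TCP) lies on the mounting face of the last link; the fingertips stand 173 mm ahead of it and the grasp point (between the pads) lies 155 mm ahead of it (tcp_to_grasp is the distance from the TCP to the grasp point, in m); z points along the fingers, y is the line along which they close (so a half turn about z gives the same grasp; the last joint's range is limited). The gripper opens to 85 mm and grips with 20 to 120 N. Pads are 22 mm wide; open, the fingers measure 114 mm over their backs; the gripper's body (76 mm by 85 mm) begins 54 mm behind the grasp point. The pads swing forward as they close: fully open they stand 13 mm farther back than shut.
Start: joints at [1.03, 0.053, 1.613, -0, 1.476, -0.119], TCP at [0.256, 0.57, 0.405] pointing down, gripper open.
Joint ranges: [-3.01, 3.01], [-1.01, 2.22], [0.06, 2.58], [-1.02, 4.17], [0.09, 2.62], [-3.14, 3.14]. Speed limits (rad/s): [2.57, 2.57, 3.14, 3.14, 3.14, 3.14].

### API

Orientations are given as a rotation vector (axis times angle).
In Python, from station import get_obs, get_image, calibration, finish_job, tcp_to_grasp gives the robot as it stands. The module is installed in compiled form; this text tells all that it offers.
- The arm moves only by the tool arm_command, never from a script. Its argument "plan" is a list that holds one entry, the list of rows, each a list of 6 numbers: the shift along the tool's x, y, z in cm, then the turn, a rotation vector about the tool's x, y, z in rad. A call has 1 to 12 rows; each row is the pose to reach, as a shift and turn from the pose commanded when the call began, along the tool's axes at that moment; what a row does not reach only later rows make up. A row lasts 1/12 s, in which the tool goes at most 41.7 mm and 7.16 degrees, less where a joint would pass 70% of its speed; a pose out of reach is approached as far as the arm can. A call with a gripper value outside its range is refused whole. "gripper" is the closure, from -1 (fully open) to 1 (shut), set as the call begins (left out, the last holds). The fingers move at their own pace and stop on an object; "force" is the grip in N (left out, the last holds). Time passes only in rows, so rows that repeat a pose let the fingers close. It gives the time, the measured TCP pose, the force, the opening and the grip force at its end, in the units of the state.
- get_obs(): the state, without advancing time (a new reading comes with each control period).
- get_image(name): name is "side" or "top"; returns (picture, depth): 384x512x3 uint8, blue, green, red; 384x512 float32, m along the optical axis (not along the pixel's ray), 0 where there is no reading.
- calibration(name): a dict with "fx", "fy", "cx", "cy" (pixels), "dist" ([k1, k2, p1, p2, k3] as OpenCV has them; the pictures are not rectified), "pose" (4x4, takes a point from camera to world coordinates). Camera axes: x right, y up, looking along -z (the intrinsics and any distortion apply to the point x, -y, -z); pixel columns grow to the right and rows downward; lengths in m; the calibration is good to about 2 mm. A picture is of the moment at which its call begins. calibration takes no time and is no camera call.
- finish_job(): hands the job in; it is judged then, once.
The state is a dict: "t": time; "q": joint angles; "dq": joint speeds; "effort": joint torques, N m; "tool_pos": TCP position; "tool_rot": TCP orientation; "contact_force": force on the tool from outside, world axes, zero at the start; "wrist_torque": the same for the moment, N m; "opening": finger opening in m; "grip_force": force on a finger pad.
Only numpy, scipy, OpenCV 4.12 (cv2) and the standard library are available. Lean on these libraries where they do the work, as an engineer would, in place of code of your own. Each camera call takes 0.05 s, during which the arm holds its last target. There are 200 camera calls.

### The job

Set up the spice rail: slacken the red clamp knob and slide the stop aside, then hang every green caddy by its lip over the top bar between the left post and the stop, push the row up close against the left post with the stop, leaving no gaps, and clamp the stop tight there. Stand each loose spice jar upright in a caddy of its own, and do not disturb the oil bottle, salt mill, honey jar and jam jar.

Things in the scene. Friction and masses are not known exactly. Their poses are not given: they have to be found in the camera images.
- rail: Counter-top spice rail (fixed): oak plinth, top 22 mm above the worktop, reaching 85 mm in front of the bars and 45 mm behind; two dark posts 158 mm high carry a flat steel top bar and, 65 mm below its top edge, a round lower bar (10 mm) on which hung caddies lean their backs. Origin on the worktop under the bars' middle; y along the bars to the left, x to the back.
- rail_left_end (a point): Point on the top bar's top edge at the inner face of the left post, 150 mm above the worktop; axes as rail (y along the bar, away from it to the left; x to the back; z up). The bar reaches 310 mm from here along -y to the right post; it is 8 mm thick in x, 22 mm high, its top edge rounded. The posts rise 8 mm above it.
- stop (a joint): Sliding stop on the top bar, a black saddle 36 mm wide along the bar, 34 mm deep, its top 16 mm above the bar's: value = clear width in m between left post and the stop's left face, 0 to 0.274 (against the right post). Freed, it slides with about 1 N; clamped tight it holds against 20 N and more.
- clamp_knob (a joint): Angle of the red clamp knob on top of the stop, rad: 0 fully tight, 2.2 fully slack; grows anticlockwise seen from above. A cam under it grips the bar below about 0.6 (hard to turn there, 0.2 to 0.3 N m); above that the stop is free and the knob turns with under 0.1 N m. It stays where it is left.
- clamp_knob_grip (a point): The red knob's grip bar, 46 mm long, 13 mm wide, 22 mm high, on a vertical axis over the middle of the stop. The point is on the axis, 38 mm above the top bar, 9 mm below the knob's top, 22 mm above the stop's top. The grip is long along this point's y axis, which turns with the knob and is parallel to the rail at knob angle 0.
- stop_face (a point): Middle of the stop's left face (the one that goes against the caddies), at the height of the top bar's top edge; axes as the rail's. Mind the wall cabinets that overhang the worktop behind the rail, from about x = 0.65.
- caddy_a_lip (a point): Green sheet-steel hook-on caddy (160 g): open bin 62 (x) x 72 (y) x 43 mm high, walls 3 mm; its back panel rises to 82 mm and folds over into a lip: slot 12 mm wide, open below, closed behind by a flange 26 mm high; fold 20 mm thick in x over all. Point: middle of the slot's roof, 78 mm above the underside; x from bin to flange, y along the lip; bin centre 37 mm along -x.
- caddy_b_lip (a point): Another green caddy, the same as caddy_a in every way, same point and axes. Two or three of the three are there, standing upright on the hob (the absent one: None). The bin is 55 x 66 mm inside, its floor 3 mm thick; hung, the lip's roof rests on the bar's top edge, bin towards the robot.
- caddy_c_lip (a point): Another green caddy, the same as caddy_a in every way, same point and axes. Two or three of the three are there, standing upright on the hob (the absent one: None). The bin is 55 x 66 mm inside, its floor 3 mm thick; hung, the lip's roof rests on the bar's top edge, bin towards the robot.
- jar_red_mid (a point): Spice jar with a red cap, upright on the worktop right of the rail, 41 mm diameter, 101 mm high, about 110 g (absent: None); the point is half-way up on its axis; z is its axis. Similar jars in the rack at the wall are not meant.
- jar_orange_mid (a point): Spice jar with an orange cap, upright on the worktop right of the rail, 43 mm diameter, 97 mm high, about 110 g (absent: None); the point is half-way up on its axis; z is its axis. Similar jars in the rack at the wall are not meant.
- jar_yellow_mid (a point): Spice jar with a yellow cap, upright on the worktop right of the rail, 43 mm diameter, 93 mm high, about 110 g (absent: None); the point is half-way up on its axis; z is its axis. Similar jars in the rack at the wall are not meant.
- oil_bottle: Tall bottle of oil, 60 mm wide, 271 mm high, at the back; leave alone. Origin at its underside.
- salt_mill: Wooden salt mill, 58 mm diameter, 160 mm high, at the back; leave alone. Origin at its underside.
- honey_jar: Honey jar with a pale lid, 72 mm diameter, 87 mm high, left of the rail; leave alone. Origin at its underside.
- jam_jar: Jam jar, 72 mm diameter, 102 mm high, left of the rail; leave alone. Origin at its underside.
Not all that is in view belongs to the job. Leave any purple or turquoise look-alike of the part that bears jar_red_mid alone.

How it is judged:
By the outcome, as a careful person would: the job done as asked, in the order asked, and still so for the second after the job is handed in, with the robot touching nothing.
Of caddy_a, caddy_b, caddy_c only 2 to 3 are there at a start; the rules pass over those that are not, and their reading is None.
Of jar_red, jar_orange, jar_yellow only 2 to 2 are there at a start; the rules pass over those that are not, and their reading is None.
At some moment in a run one of caddy_a, caddy_b, caddy_c may be knocked a few centimetres aside while the robot is not near it.
It also fails if it takes over 208 s, if anything falls off the work surface, if the arm or the gripper's body presses on something with over 40 N, if the wrist force passes 120 N, or if a joint passes its speed limit or range.

## Working session

There is one attempt and no reset: what is moved stays moved. The work goes in short steps, Python scripts to look and compute and a tool call to move; the robot and the scene stay as the last step left them, time stands still between calls to the robot, and variables do not carry over. Pictures are saved under pics/ and viewed, at most 14 in all, crops included, and the job is handed in when it is done.

Besides the shell and the picture viewer there is one more tool, called after ">>>" as name([rows], argument=value, ...), one row to a line, values as JSON. arm_command: Moves the arm, as the interface text tells. Its arguments: {"type":"object","properties":{"plan":{"type":"array"},"gripper":{"type":"number"},"force":{"type":"number"}},"required":["plan"]}

```bash
mkdir -p pics
cat > h.py <<'E'
import numpy as np, cv2, sys
from station import get_obs,get_image,calibration,finish_job,tcp_to_grasp
from scipy.spatial.transform import Rotation as R
def snap(n,f):
    im,d=get_image(n); cv2.imwrite(f'pics/{f}.png',im); np.save(f'pics/{f}.npy',d); return im,d
def ray(n,u,v):
    c=calibration(n);K=np.array([[c['fx'],0,c['cx']],[0,c['fy'],c['cy']],[0,0,1.]])
    p=cv2.undistortPoints(np.array([[[u,v]]],float),K,np.array(c['dist'],float))[0,0]
    return np.array(c['pose']),np.array([p[0],-p[1],-1.])
def px(n,u,v,d):
    T,r=ray(n,u,v); return T[:3,:3]@(r*d)+T[:3,3]
def pz(n,u,v,z):
    T,r=ray(n,u,v); w=T[:3,:3]@r; return T[:3,3]+w*(z-T[2,3])/w[2]
def cloud(n,d):
    c=calibration(n);K=np.array([[c['fx'],0,c['cx']],[0,c['fy'],c['cy']],[0,0,1.]])
    v,u=np.mgrid[:384,:512]; p=cv2.undistortPoints(np.stack([u,v],-1).reshape(-1,1,2).astype(float),K,np.array(c['dist'],float)).reshape(384,512,2)
    P=np.stack([p[...,0]*d,-p[...,1]*d,-d],-1); T=np.array(c['pose']); return P@T[:3,:3].T+T[:3,3]
E
python3 - <<'E'
from h import *
o=get_obs();print(o['t'],o['tool_pos'],o['tool_rot'],o['opening'],tcp_to_grasp, R.from_rotvec(o['tool_rot']).as_matrix().round(3))
for n in('top','side'):
    im,d=snap(n,n+'0'); cv2.imwrite(f'pics/{n}0b.png',cv2.resize(im,(800,600)));c=calibration(n);print(np.array(c['pose']).round(3),c['fx'],c['dist'])
E
```

```text
0.0 [0.25572237 0.56999054 0.40347072] [-6.57481080e-01 -3.07134934e+00  3.06818073e-03] 0.08565359704776579 0.1547 [[-0.912  0.409 -0.001]
 [ 0.409  0.912 -0.002]
 [ 0.    -0.002 -1.   ]]
[[-0.466  0.865 -0.183  0.337]
 [-0.885 -0.455  0.102  0.25 ]
 [ 0.005  0.21   0.978  1.485]
 [ 0.     0.     0.     1.   ]] 369.0153646561593 [-0.00229981  0.          0.          0.          0.        ]
[[ 0.946  0.133 -0.296  0.226]
 [-0.324  0.44  -0.838 -0.955]
 [ 0.019  0.888  0.459  0.711]
 [ 0.     0.     0.     1.   ]] 396.4314238338061 [0.03512981 0.         0.         0.         0.        ]
```

View pics/top0b.png

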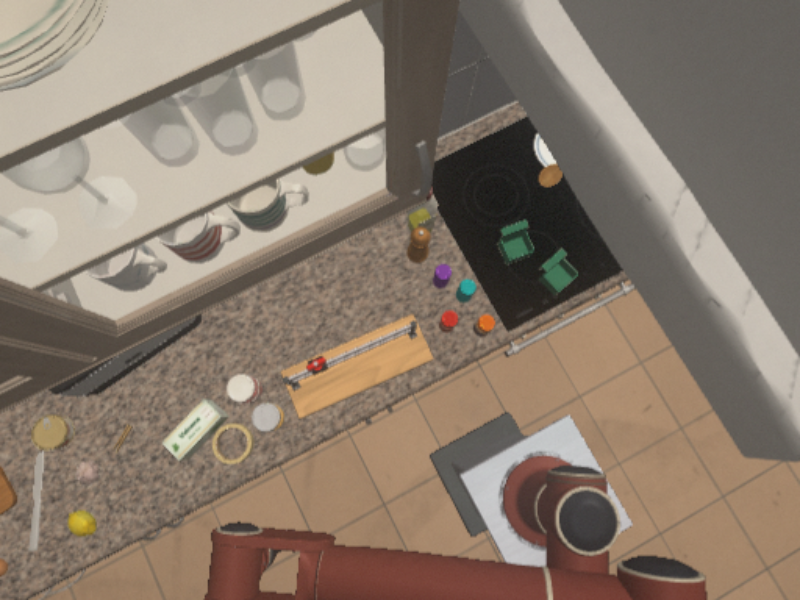

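View pics/side0b.png

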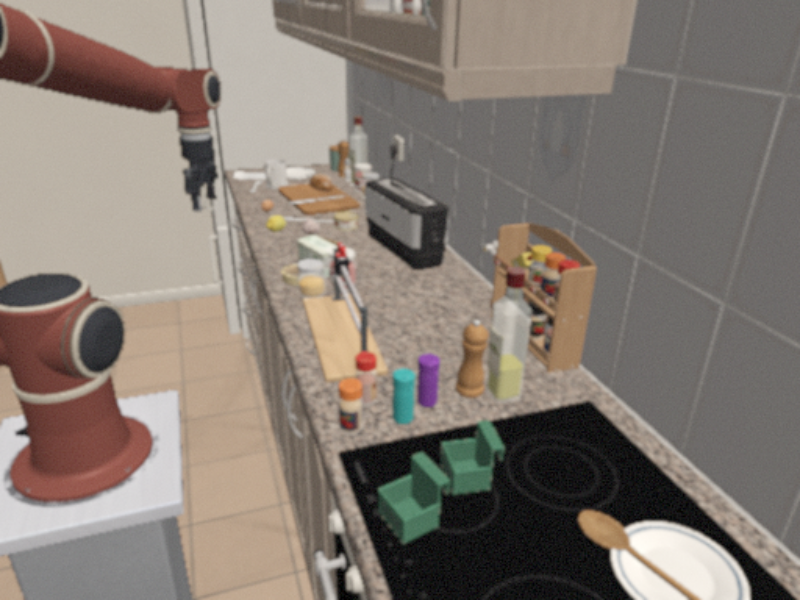

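Run:
```python
from h import *
for n in('top','side'):
    im=cv2.imread(f'pics/{n}0.png');d=np.load(f'pics/{n}0.npy');P=cloud(n,d);np.save(f'pics/{n}0P.npy',P)
    h=cv2.cvtColor(im,cv2.COLOR_BGR2HSV)
    m=((h[...,0]>60)&(h[...,0]<88)&(h[...,1]>90)&(d>0)).astype(np.uint8)
    k,l,s,c=cv2.connectedComponentsWithStats(m)
    for i in range(1,k):
        if s[i,4]>60:
            Q=P[l==i]; print(n,'green',c[i],s[i,4],Q.min(0).round(3),Q.max(0).round(3))
            for z0,z1 in((.03,.05),(.072,.095)):
                q=Q[(Q[:,2]>z0)&(Q[:,2]<z1)]
                if len(q)>4: r=cv2.minAreaRect((q[:,:2]*1000).astype(np.float32)); print('  z',z0,len(q),np.round(r[0],1),np.round(r[1],1),round(r[2],1))
    for nm,lo,hi in(('red',172,5),('orange',6,15)):
        hh=h[...,0]; m=((hh>=lo)|(hh<=hi)) if lo>hi else ((hh>=lo)&(hh<=hi))
        m=(m&(h[...,1]>170)&(h[...,2]>90)&(d>0)&(P[...,0]>.4)).astype(np.uint8)
        k,l,s,c=cv2.connectedComponentsWithStats(m)
        for i in range(1,k):
            if s[i,4]>25:
                Q=P[l==i]; t=Q[Q[:,2]>np.percentile(Q[:,2],90)-.008]; print(n,nm,c[i].round(1),s[i,4],Q.min(0).round(3),Q.max(0).round(3),'top mean',t.mean(0).round(3),'mid',((t.min(0)+t.max(0))/2).round(3))
im=cv2.imread('pics/top0.png')
a=cv2.resize(im[195:275,175:285],(800,582),interpolation=cv2.INTER_CUBIC);cv2.imwrite('pics/c1.png',a)
a=cv2.resize(im[130:220,260:380],(800,600),interpolation=cv2.INTER_CUBIC);cv2.imwrite('pics/c2.png',a)
```

```text
top green [328.94936709 145.48101266] 79 [ 0.614 -0.325  0.001] [ 0.658 -0.221  0.096]
  z 0.072 72 [ 624.3 -255.1] [67.2 18.5] 83.8
top green [329.68181818 158.32386364] 176 [ 0.555 -0.287  0.003] [ 0.619 -0.213  0.058]
  z 0.03 10 [ 573.4 -237.4] [81.4 46.5] 44.5
top green [355.94094488 173.83858268] 254 [ 0.431 -0.347 -0.002] [ 0.529 -0.266  0.097]
  z 0.072 75 [ 503.  -300.7] [18.6 67.1] 13.3
top red [287.4 203.8] 78 [ 0.477 -0.011  0.096] [0.511 0.028 0.109] top mean [0.494 0.008 0.102] mid [0.494 0.008 0.103]
top red [202.7 233.1] 37 [0.521 0.319 0.168] [0.543 0.357 0.201] top mean [0.532 0.335 0.197] mid [0.532 0.338 0.197]
top orange [310.9 206.3] 81 [ 0.426 -0.085  0.092] [ 0.462 -0.047  0.104] top mean [ 0.444 -0.067  0.098] mid [ 0.444 -0.066  0.098]
side green [306.9609375 286.6328125] 128 [ 0.597 -0.291  0.005] [ 0.646 -0.161  0.089]
  z 0.03 41 [ 618.  -247.3] [20.6 62.1] 12.6
  z 0.072 32 [ 618.1 -253.5] [58.3  3.3] 82.2
side green [275.84033613 311.16386555] 238 [ 0.484 -0.338  0.005] [ 0.581 -0.184  0.09 ]
  z 0.03 41 [ 519.9 -283.4] [80.8 60.2] 34.7
  z 0.072 66 [ 498.4 -306.7] [16.7 72.7] 28.7
side red [233.9 233.4] 50 [ 0.477 -0.014  0.084] [ 0.508 -0.     0.101] top mean [ 0.49  -0.009  0.096] mid [ 0.492 -0.007  0.096]
side orange [353.5 168.3] 33 [0.904 0.024 0.212] [0.92  0.072 0.229] top mean [0.91  0.057 0.223] mid [0.912 0.048 0.224]
side orange [223.1 252.3] 36 [ 0.427 -0.091  0.081] [ 0.455 -0.076  0.093] top mean [ 0.438 -0.085  0.088] mid [ 0.441 -0.084  0.089]
```

View pics/c1.png

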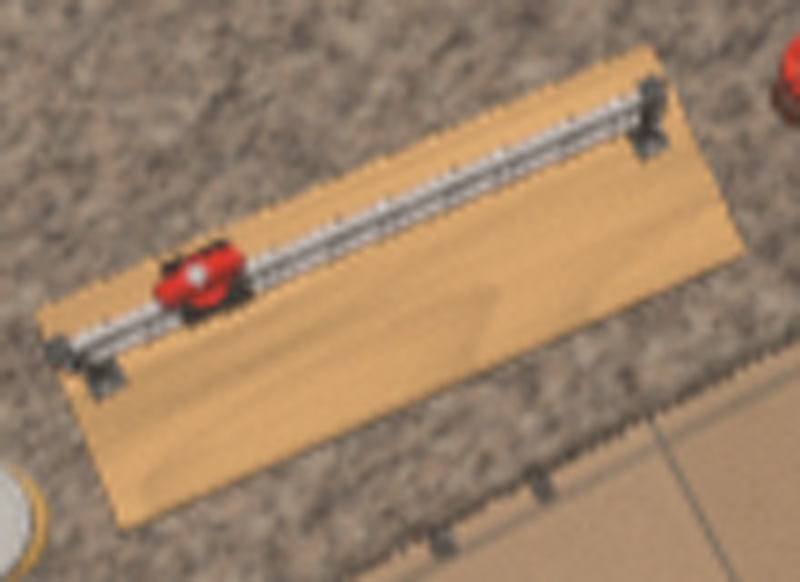

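View pics/c2.png

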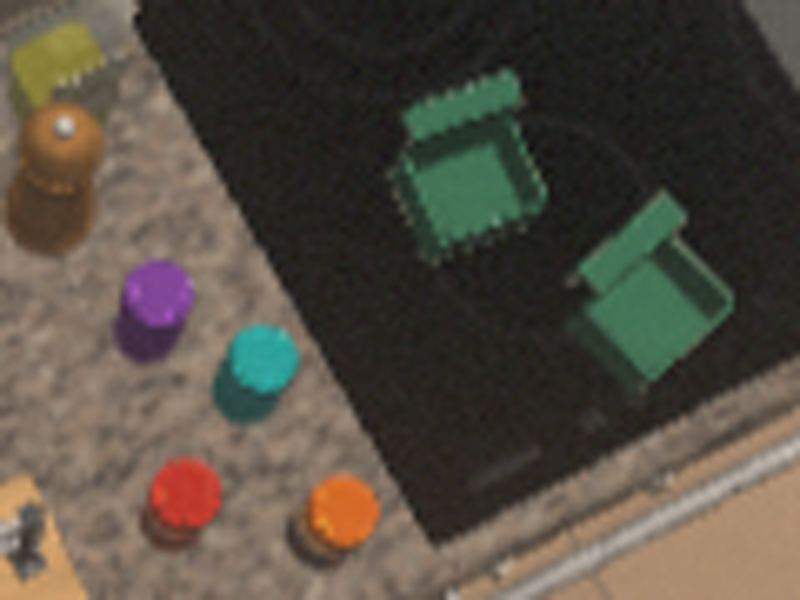

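Run:
```python
from h import *
f1=lambda u,v:(175+(u+.5)/7.273-.5,195+(v+.5)/7.273-.5)
f2=lambda u,v:(260+(u+.5)/6.667-.5,130+(v+.5)/6.667-.5)
g=lambda f,u,v,z:pz('top',*f(u,v),z)
L=g(f1,62,352,.158);Rr=g(f1,652,90,.158);print('posts',L,Rr,np.linalg.norm(L-Rr)); y=(L-Rr)/np.linalg.norm(L-Rr);x=np.array([y[1],-y[0],0]);print('yaw',np.degrees(np.arctan2(-y[0],y[1])))
K=g(f1,197,273,.2);print('knob',K,'along from L',(L-K)@y,'x off',(K-L)@x)
for a,b in(((172,275),(228,243)),((182,307),(243,272)),((170,293),(240,257))):
    a=g(f1,*a,.197);b=g(f1,*b,.197);print('grip dir',np.degrees(np.arctan2(-(a-b)[0],(a-b)[1])))
for q in(((403,112),(512,70),(522,103),(412,138)),((578,268),(662,192),(688,217),(600,290))):
    c=np.array([g(f2,*p,.082) for p in q]);e=(c[0]+c[3]-c[1]-c[2]);print('lip',c.mean(0).round(4),'yaw',np.degrees(np.arctan2(-e[0],e[1])),np.linalg.norm(e)/2)
print('red',g(f2,187,492,.101),'or',g(f2,343,511,.097))
```

```text
posts [0.53650314 0.41674846 0.158     ] [0.51668578 0.09878468 0.158     ] 0.31858074815746096
yaw -3.566395810497748
knob [0.53403017 0.33818456 0.2       ] along from L 0.0785655832767812 x off 0.002418896036708468
grip dir 2.4282133043462135
grip dir 2.4545294489676697
grip dir -0.1986114163584205
lip [ 0.6266 -0.2571  0.082 ] yaw -7.713299508361885 0.07123098365266874
lip [ 0.5064 -0.3037  0.082 ] yaw 12.751835523472531 0.07080257823534795
red [0.4950431  0.00671498 0.101     ] or [ 0.44419836 -0.06780181  0.097     ]
```

```bash
cat >> h.py <<'E'
RL=np.array([.5365,.4167,0]);TH=-.0622
YR=np.array([-np.sin(TH),np.cos(TH),0]);XR=np.array([np.cos(TH),np.sin(TH),0])
LE=RL-YR*.0045
def rail(a,b,z): p=LE+XR*a+YR*b; return [p[0],p[1],z]   # a: to back, b: left
def chain(*ws,start=None):
    "each w=(x,y,z,phi deg of tool y); prints row from the previous pose"
    o=get_obs();p=np.array(o['tool_pos']);M=R.from_rotvec(o['tool_rot']).as_matrix()
    for w in ws:
        f=np.radians(w[3]);N=np.array([[-np.sin(f),np.cos(f),0],[np.cos(f),np.sin(f),0],[0,0,-1]])
        q=np.array(w[:3])+[0,0,tcp_to_grasp]
        print('row',(M.T@(q-p)*100).round(2),R.from_matrix(M.T@N).as_rotvec().round(3)); p,M=q,N
def where():
    o=get_obs();M=R.from_rotvec(o['tool_rot']).as_matrix();g=np.array(o['tool_pos'])+M[:,2]*tcp_to_grasp
    d=g-LE;print('t',round(o['t'],2),'grasp',g.round(4),'rail',round(d@XR,4),round(d@YR,4),'phi',np.degrees(np.arctan2(M[1,1],M[0,1])).round(2),'F',np.round(o['contact_force'],2),'Tq',np.round(o['wrist_torque'],3),'open',round(o['opening'],4),'grip',np.round(o['grip_force'],1),'q',np.round(o['q'],2))
E
python3 - <<'E'
from h import *
for n in('top','side'):
    P=np.load(f'pics/{n}0P.npy').reshape(-1,3)
    for a in np.arange(.4,.9,.05):
        m=(P[:,0]>a)&(P[:,0]<a+.05)&(P[:,2]>.25)&(P[:,2]<1.2); 
        for y0 in np.arange(-.6,.5,.2):
            k=m&(P[:,1]>y0)&(P[:,1]<y0+.2)
            if k.sum()>5: print(n,round(a,2),round(y0,1),k.sum(),np.percentile(P[k,2],[0,5,50]).round(2),end='; ')
print()
f2=lambda u,v:(260+(u+.5)/6.667-.5,130+(v+.5)/6.667-.5)
print('purple',pz('top',*f2(157,292),.1),'turq',pz('top',*f2(262,360),.1))
K=[.534,.338]
chain((*K,.26,-3.6),(*K,.189,-3.6))
E
```

```text
top 0.4 -0.2 6351 [1.07 1.08 1.14]; top 0.4 0.0 1510 [0.99 1.   1.05]; top 0.45 -0.2 4521 [1.07 1.08 1.12]; top 0.45 0.0 1402 [0.99 1.   1.05]; top 0.5 -0.2 2236 [1.07 1.08 1.09]; top 0.5 0.0 1286 [0.99 1.   1.05]; top 0.55 -0.2 617 [1.07 1.07 1.08]; top 0.55 0.0 1242 [0.72 1.   1.05]; top 0.6 0.0 6316 [0.57 0.62 0.93]; top 0.6 0.2 1747 [0.57 0.57 0.66]; top 0.6 0.4 3752 [0.57 0.58 0.72]; top 0.65 0.0 2847 [0.61 0.62 0.82]; top 0.65 0.2 7163 [0.61 0.62 1.03]; top 0.65 0.4 3909 [0.61 0.62 0.82]; top 0.7 -0.2 13 [0.25 0.26 0.27]; top 0.7 0.0 3867 [0.61 0.62 0.82]; top 0.7 0.2 12575 [0.61 0.65 1.04]; top 0.7 0.4 5111 [0.61 0.62 0.82]; top 0.75 0.0 1532 [0.61 0.63 0.82]; top 0.75 0.2 1987 [0.61 0.62 0.83]; top 0.75 0.4 1585 [0.61 0.62 0.82]; top 0.8 0.0 794 [0.81 0.81 0.82]; top 0.8 0.2 306 [0.81 0.81 0.82]; top 0.8 0.4 390 [0.81 0.81 0.82]; side 0.6 0.0 1665 [0.55 0.56 0.63]; side 0.6 0.2 864 [0.55 0.56 0.62]; side 0.6 0.4 631 [0.55 0.56 0.62]; side 0.65 0.0 1239 [0.55 0.56 0.63]; side 0.65 0.2 124 [0.67 0.67 0.68]; side 0.65 0.4 106 [0.67 0.67 0.68]; side 0.7 -0.2 44 [0.25 0.25 0.26]; side 0.7 0.0 1109 [0.56 0.56 0.63]; side 0.7 0.2 15 [0.67 0.67 0.68]; side 0.7 0.4 58 [0.66 0.66 0.68]; side 0.75 -0.2 84 [0.25 0.25 0.27]; side 0.75 0.0 1072 [0.56 0.56 0.63]; side 0.8 0.0 1037 [0.56 0.56 0.63]; side 0.85 0.0 992 [0.55 0.56 0.63]; 
purple [ 0.60693342 -0.03527782  0.1       ] turq [ 0.54294215 -0.06953299  0.1       ]
row [-34.88  -9.78  -1.1 ] [-2.000e-03  1.000e-03  1.212e+00]
row [0.  0.  7.1] [0. 0. 0.]
```

>>> arm_command([
  [[-34.9,-9.8,-1.1,0,0,1.212],[-34.9,-9.8,-1.1,0,0,1.212],[-34.9,-9.8,-1.1,0,0,1.212],[-34.9,-9.8,-1.1,0,0,1.212],[-34.9,-9.8,-1.1,0,0,1.212],[-34.9,-9.8,-1.1,0,0,1.212],[-34.9,-9.8,-1.1,0,0,1.212],[-34.9,-9.8,-1.1,0,0,1.212],[-34.9,-9.8,-1.1,0,0,1.212],[-34.9,-9.8,-1.1,0,0,1.212],[-34.9,-9.8,-1.1,0,0,1.212],[-34.9,-9.8,-1.1,0,0,1.212]],
], gripper=-0.1, force=30)

```text
t: 1.1
tool_pos: [0.5341, 0.3377, 0.415]
tool_rot: [-2.288, -2.152, 0.002]
contact_force: [0.3, -0.7, -0.1]
opening: 0.0467
grip_force: 0.0
```

Run:
```python
from h import *
where()
im,d=snap('top','t1');cv2.imwrite('pics/t1b.png',cv2.resize(im[170:300,130:300],(784,600),interpolation=cv2.INTER_CUBIC))
chain((.534,.338,.189,-3.6))
```

```text
t 1.1 grasp [0.5339 0.3377 0.2603] rail 0.0024 -0.0745 phi -3.5 F [ 0.3  -0.71 -0.08] Tq [-0.041 -0.01  -0.006] open 0.0467 grip 0.0 q [0.45 0.06 1.58 0.   1.49 0.51]
row [-0.02  0.03  7.15] [-0.001  0.     0.002]
```

View pics/t1b.png

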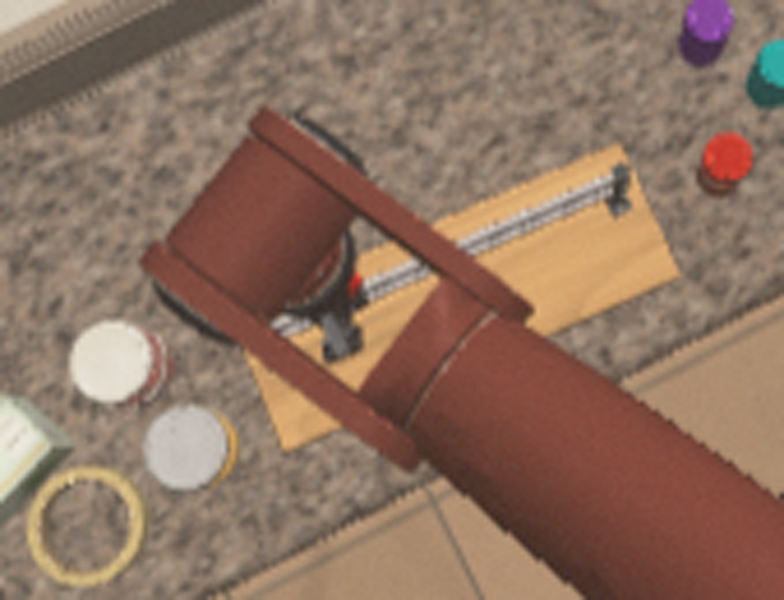

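The arm hides the knob (its red end shows at 357,285); the finger stands in front of the bar as planned. Descend and grip.

>>> arm_command([
  [[0,0,3.0,0,0,0],[0,0,5.0,0,0,0],[0,0,7.1,0,0,0],[0,0,7.1,0,0,0],[0,0,7.1,0,0,0]],
])

```text
t: 1.57
tool_pos: [0.533, 0.3386, 0.3433]
tool_rot: [-2.287, -2.153, 0.005]
contact_force: [-0.4, -0.7, 0.6]
opening: 0.0472
grip_force: 0.0
```

>>> arm_command([
  [[0,0,0,0,0,0],[0,0,0,0,0,0],[0,0,0,0,0,0],[0,0,0,0,0,0],[0,0,0,0,0,0],[0,0,0,0,0,0],[0,0,0,0,0,0],[0,0,0,0,0,0]],
], gripper=1, force=30)

```text
t: 2.23
tool_pos: [0.5339, 0.3385, 0.3472]
tool_rot: [-2.289, -2.15, -0.003]
contact_force: [-5.7, 0.3, 6.0]
opening: 0.0129
grip_force: 31.7
```

Run:
```python
from h import *
where()
im,d=snap('side','s1');cv2.imwrite('pics/s1b.png',cv2.resize(im[130:230,160:290],(780,600),interpolation=cv2.INTER_CUBIC))
```

```text
t 2.23 grasp [0.534  0.3389 0.1925] rail 0.0023 -0.0733 phi -3.57 F [-5.7  0.3  6. ] Tq [0.168 0.971 0.07 ] open 0.0129 grip 31.7 q [0.45 0.11 1.65 0.   1.38 0.51]
```

View pics/s1b.png

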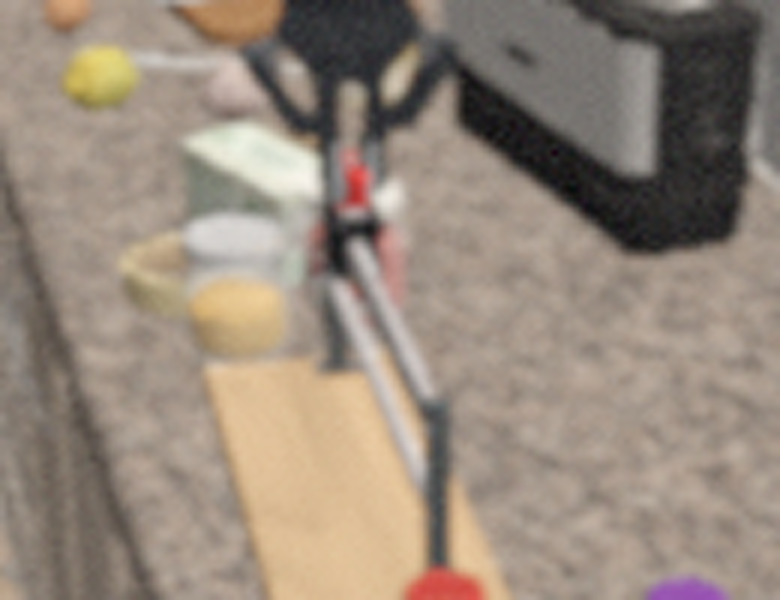

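The knob is held between the fingers (355,185), opening 12.9 mm. Ease the vertical load, then turn.

>>> arm_command([
  [[0,-0.1,-0.4,0,0,0],[0,-0.1,-0.4,0,0,0],[0,-0.1,-0.4,0,0,0],[0,-0.1,-0.4,0,0,0]],
], force=100)

```text
t: 2.62
tool_pos: [0.5335, 0.3376, 0.3476]
tool_rot: [2.29, 2.149, 0.0]
contact_force: [5.0, 0.5, -9.2]
opening: 0.011
grip_force: 99.2
```

Run:
```python
from h import *
where()
```

```text
t 2.62 grasp [0.5336 0.3375 0.1929] rail 0.002 -0.0747 phi -3.63 F [ 4.99  0.54 -9.15] Tq [ 0.146 -0.988  0.036] open 0.011 grip 99.2 q [ 0.45  0.11  1.65 -0.    1.38  0.51]
```

>>> arm_command([
  [[0,0.05,0.2,0,0,0],[0,0.05,0.2,0,0,-0.12],[0,0.05,0.2,0,0,-0.24],[0,0.05,0.2,0,0,-0.36],[0,0.05,0.2,0,0,-0.48],[0,0.05,0.2,0,0,-0.6],[0,0.05,0.2,0,0,-0.72],[0,0.05,0.2,0,0,-0.84],[0,0.05,0.2,0,0,-0.96],[0,0.05,0.2,0,0,-1.08],[0,0.05,0.2,0,0,-1.2],[0,0.05,0.2,0,0,-1.32]],
])

```text
t: 3.62
tool_pos: [0.5339, 0.338, 0.3475]
tool_rot: [0.482, 3.104, 0.001]
contact_force: [2.1, 0.5, -2.9]
opening: 0.011
grip_force: 100.2
```

Run:
```python
from h import *
where(); chain((*rail(.0022,-.074,.1915),86.4),(*rail(.0022,-.274,.1915),86.4))
im,d=snap('side','s2');cv2.imwrite('pics/s2b.png',cv2.resize(im[130:230,160:290],(780,600),interpolation=cv2.INTER_CUBIC))
```

```text
t 3.62 grasp [0.534  0.338  0.1928] rail 0.0024 -0.0742 phi 72.34 F [ 2.11  0.49 -2.92] Tq [ 0.071 -0.31  -0.1  ] open 0.011 grip 100.2 q [ 0.45  0.11  1.65  0.    1.38 -0.82]
row [0.01 0.02 0.13] [ 0.001  0.001 -0.245]
row [-1.e-02 -2.e+01  0.e+00] [0. 0. 0.]
```

>>> arm_command([
  [[0,0,0.1,0,0,-0.12],[0,0,0.1,0,0,-0.245],[-0.49,-1.94,0.1,0,0,-0.245],[-0.98,-3.88,0.1,0,0,-0.245],[-1.46,-5.82,0.1,0,0,-0.245],[-1.95,-7.76,0.1,0,0,-0.245],[-2.44,-9.7,0.1,0,0,-0.245],[-2.92,-11.64,0.1,0,0,-0.245],[-3.41,-13.58,0.1,0,0,-0.245],[-3.9,-15.5,0.1,0,0,-0.245],[-4.4,-17.5,0.1,0,0,-0.245],[-4.75,-18.9,0.1,0,0,-0.245]],
], force=60)

```text
t: 4.67
tool_pos: [0.5206, 0.1425, 0.3474]
tool_rot: [0.113, 3.138, 0.002]
contact_force: [1.2, 1.6, -0.9]
opening: 0.011
grip_force: 100.7
```

Run:
```python
from h import *
where()
im,d=snap('side','s2');cv2.imwrite('pics/s2b.png',cv2.resize(im[130:370,160:420],(650,600),interpolation=cv2.INTER_CUBIC))
```

```text
t 4.67 grasp [0.5209 0.1427 0.1927] rail 0.0014 -0.2699 phi 85.88 F [ 1.2   1.63 -0.89] Tq [ 0.264 -0.098  0.049] open 0.011 grip 100.7 q [ 0.13 -0.11  1.87  0.    1.38 -1.37]
```

View pics/s2b.png

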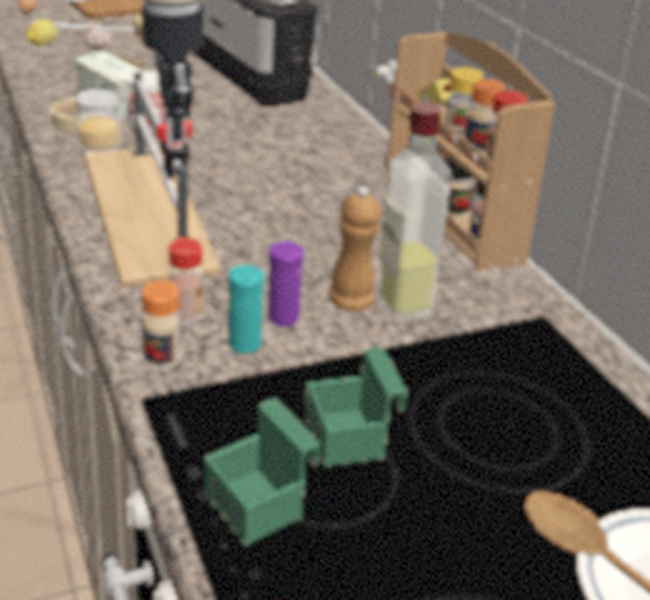

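```bash
sed -i 's/^RL=.*/TH=-.066/; s/^LE=.*/LE=np.array([.5338,.338,0])+YR*.0743/' h.py
python3 - <<'E'
from h import *
where()
chain((.521,.1427,.25,85.9),(.60,-.16,.25,30),(.6266,-.2571,.20,-7.7),(.6266,-.2571,.069,-7.7))
chain((.521,.1427,.25,85.9));
chain((.60,-.16,.25,30))
f2=lambda u,v:(260+(u+.5)/6.667-.5,130+(v+.5)/6.667-.5)
print('mill',pz('top',*f2(64,125),.16),)
E
```

```text
t 4.72 grasp [0.5208 0.1409 0.1927] rail 0.0001 -0.2719 phi 85.81 F [-0.52 -1.95  1.6 ] Tq [-0.192  0.257  0.107] open 0.0109 grip 100.9 q [ 0.13 -0.11  1.87 -0.    1.38 -1.37]
row [-0.03  0.16 -5.73] [-0.001  0.001 -0.002]
row [-10.04 -29.63   0.  ] [0.    0.    0.976]
row [-9.74 -2.55  5.  ] [0.    0.    0.658]
row [ 0.   0.  13.1] [0. 0. 0.]
row [-0.03  0.16 -5.73] [-0.001  0.001 -0.002]
row [-10.13 -29.45  -5.68] [-0.     0.002  0.974]
mill [ 0.70530329 -0.02336286  0.16      ]
```

>>> arm_command([
  [[0,0,0,0,0,0],[0,0,0,0,0,0],[0,0,0,0,0,0],[0,0,-3,0,0,0],[0,0,-5.7,0,0,0],[0,0,-5.7,0,0,0]],
], gripper=-0.2, force=30)

```text
t: 5.22
tool_pos: [0.5217, 0.1447, 0.4095]
tool_rot: [0.106, 3.13, 0.003]
contact_force: [1.1, 0.2, 1.3]
opening: 0.0511
grip_force: 0.0
```

>>> arm_command([
  [[-10,-29.6,0,0,0,0.976],[-10,-29.6,0,0,0,0.976],[-10,-29.6,0,0,0,0.976],[-10,-29.6,0,0,0,0.976],[-10,-29.6,0,0,0,0.976],[-10,-29.6,0,0,0,0.976],[-10,-29.6,0,0,0,0.976],[-10,-29.6,0,0,0,0.976],[-10,-29.6,0,0,0,0.976],[-10,-29.6,0,0,0,0.976]],
])

```text
t: 6.05
tool_pos: [0.6004, -0.159, 0.4022]
tool_rot: [-1.567, -2.721, -0.001]
contact_force: [-0.3, -0.7, 0.1]
opening: 0.0514
grip_force: 0.0
```

Run:
```python
from h import *
where()
im,d=snap('top','t2');im2,d2=snap('side','s3')
a=cv2.resize(im[120:220,250:380],(650,500),interpolation=cv2.INTER_CUBIC);cv2.imwrite('pics/t2b.png',a)
chain((.6266,-.2571,.16,-7.7),(.6266,-.2571,.069,-7.7))
```

```text
t 6.05 grasp [ 0.6002 -0.1588  0.2475] rail 0.0991 -0.5657 phi 30.13 F [-0.33 -0.69  0.14] Tq [-0.036  0.018  0.025] open 0.0514 grip 0.0 q [-0.38  0.05  1.62  0.    1.47 -0.9 ]
row [-9.96 -2.74  8.76] [-0.    -0.001  0.663]
row [0.  0.  9.1] [0. 0. 0.]
```

View pics/t2b.png

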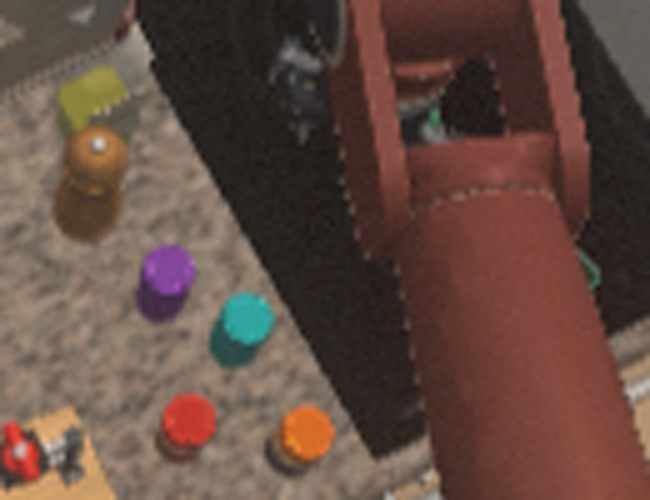

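Arm hides the caddies from above; use the side camera for a change check after hovering.

>>> arm_command([
  [[-10,-2.7,8.8,0,0,0.663],[-10,-2.7,8.8,0,0,0.663],[-10,-2.7,8.8,0,0,0.663],[-10,-2.7,8.8,0,0,0.663],[-10,-2.7,8.8,0,0,0.663],[-10,-2.7,8.8,0,0,0.663],[-10,-2.7,8.8,0,0,0.663]],
])

```text
t: 6.73
tool_pos: [0.627, -0.257, 0.3143]
tool_rot: [-2.365, -2.066, -0.0]
contact_force: [-0.3, 0.1, -0.6]
opening: 0.0511
grip_force: 0.0
```

Run:
```python
from h import *
where()
im,d=snap('side','s4')
cv2.imwrite('pics/s4b.png',cv2.resize(im[210:360,210:400],(760,600),interpolation=cv2.INTER_CUBIC))
chain((.6266,-.2571,.069,-7.7))
```

```text
t 6.73 grasp [ 0.6269 -0.2569  0.1596] rail 0.1322 -0.6618 phi -7.73 F [-0.33  0.14 -0.61] Tq [ 0.048  0.046 -0.023] open 0.0511 grip 0.0 q [-0.5   0.24  1.56  0.    1.34 -0.36]
row [-0.02 -0.05  9.1 ] [-0.    -0.     0.001]
```

View pics/s4b.png

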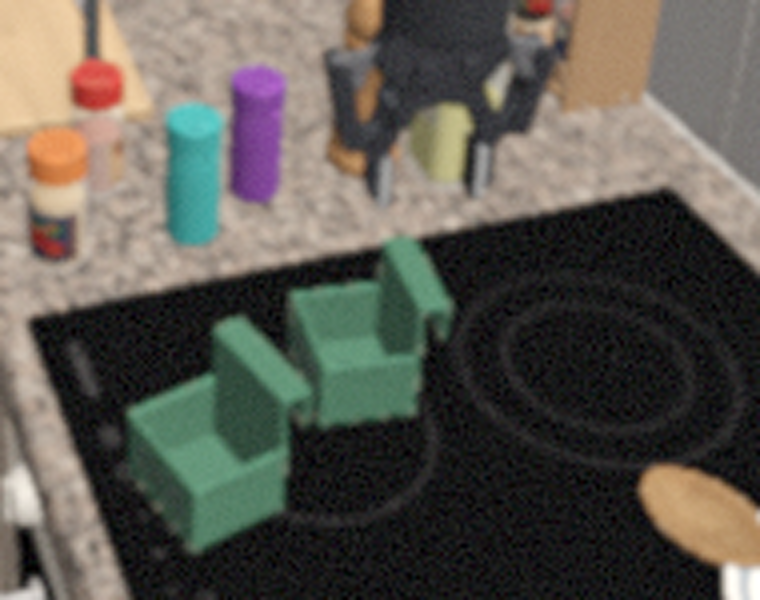

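Fingers (385/480,190) stand either side of the far caddy's lip (420,270); caddies unmoved. Descend and grip.

>>> arm_command([
  [[0,0,3,0,0,0],[0,0,6,0,0,0],[0,0,8,0,0,0],[0,0,9,0,0,0],[0,0,9,0,0,0],[0,0,9,0,0,0]],
])

```text
t: 7.28
tool_pos: [0.6271, -0.2581, 0.2253]
tool_rot: [2.366, 2.066, 0.0]
contact_force: [0.2, -0.8, 0.3]
opening: 0.0513
grip_force: 0.0
```

>>> arm_command([
  [[0,0,0,0,0,0],[0,0,0,0,0,0],[0,0,0,0,0,0],[0,0,0,0,0,0],[0,0,0,0,0,0],[0,0,0,0,0,0],[0,0,0,0,0,0],[0,0,0,0,0,0]],
], gripper=1, force=40)

```text
t: 7.95
tool_pos: [0.6273, -0.2592, 0.2275]
tool_rot: [2.366, 2.063, 0.0]
contact_force: [-1.9, 0.2, 4.7]
opening: 0.0196
grip_force: 39.2
```

Run:
```python
from h import *
where()
# lift, transit, over bar; caddy1 target b=-0.055
chain((.6266,-.2571,.26,-7.7),(.52,.1,.26,-3.8),(*rail(0,-.055,.26),-3.8))
```

```text
t 7.95 grasp [ 0.6275 -0.2594  0.0728] rail 0.1329 -0.6642 phi -7.83 F [-1.91  0.22  4.7 ] Tq [0.156 0.552 0.054] open 0.0196 grip 39.2 q [-0.5   0.33  1.6  -0.    1.2  -0.36]
row [  0.17  -0.06 -18.72] [ 0.002  0.001 -0.002]
row [ 33.96 -15.35   0.  ] [ 0.     0.    -0.068]
row [25.77 -0.2   0.  ] [0. 0. 0.]
```

>>> arm_command([
  [[0,0,-4,0,0,0],[0,0,-8,0,0,0],[34,-15.4,-22.7,0,0,-0.07],[34,-15.4,-22.7,0,0,-0.07],[34,-15.4,-22.7,0,0,-0.07],[34,-15.4,-22.7,0,0,-0.07],[34,-15.4,-22.7,0,0,-0.07],[34,-15.4,-22.7,0,0,-0.07],[34,-15.4,-22.7,0,0,-0.07],[34,-15.4,-22.7,0,0,-0.07],[34,-15.4,-22.7,0,0,-0.07],[34,-15.4,-22.7,0,0,-0.07]],
])

```text
t: 8.95
tool_pos: [0.5192, 0.1018, 0.4546]
tool_rot: [2.291, 2.147, 0.006]
contact_force: [0.5, 0.5, -2.6]
opening: 0.0191
grip_force: 40.5
```

Run:
```python
from h import *
where()
chain((*rail(0,-.055,.30),-3.8),(*rail(0,-.055,.20),-3.8))
```

```text
t 8.95 grasp [0.5198 0.1021 0.2999] rail 0.0016 -0.3107 phi -3.72 F [ 0.51  0.46 -2.61] Tq [-0.019 -0.111  0.007] open 0.0191 grip 40.5 q [ 0.05 -0.2   1.77  0.    1.57  0.12]
row [25.59 -0.08  0.03] [ 0.004 -0.002  0.001]
row [ 0.  0. 10.] [0. 0. 0.]
```

>>> arm_command([
  [[25.6,-0.1,0,0,0,0],[25.6,-0.1,0,0,0,0],[25.6,-0.1,0,0,0,0],[25.6,-0.1,0,0,0,0],[25.6,-0.1,0,0,0,0],[25.6,-0.1,0,0,0,0],[25.6,-0.1,0,0,0,0],[25.6,-0.1,0,0,0,0],[25.6,-0.1,4,0,0,0],[25.6,-0.1,8,0,0,0],[25.6,-0.1,10,0,0,0],[25.6,-0.1,10,0,0,0]],
])

```text
t: 9.95
tool_pos: [0.5355, 0.3525, 0.3459]
tool_rot: [-2.294, -2.143, 0.015]
contact_force: [-0.8, -1.3, -3.6]
opening: 0.0194
grip_force: 45.6
```

Run:
```python
from h import *
where()
im,d=snap('side','s5')
cv2.imwrite('pics/s5b.png',cv2.resize(im[120:240,150:300],(750,600),interpolation=cv2.INTER_CUBIC))
chain((*rail(0,-.055,.145),-3.8))
```

```text
t 9.95 grasp [0.5342 0.3518 0.1912] rail -0.0005 -0.0605 phi -3.91 F [-0.83 -1.32 -3.57] Tq [-0.038 -0.01   0.022] open 0.0194 grip 45.6 q [ 0.47  0.13  1.63 -0.    1.39  0.53]
row [ 0.44 -0.12  4.92] [-0.005  0.004 -0.002]
```

View pics/s5b.png

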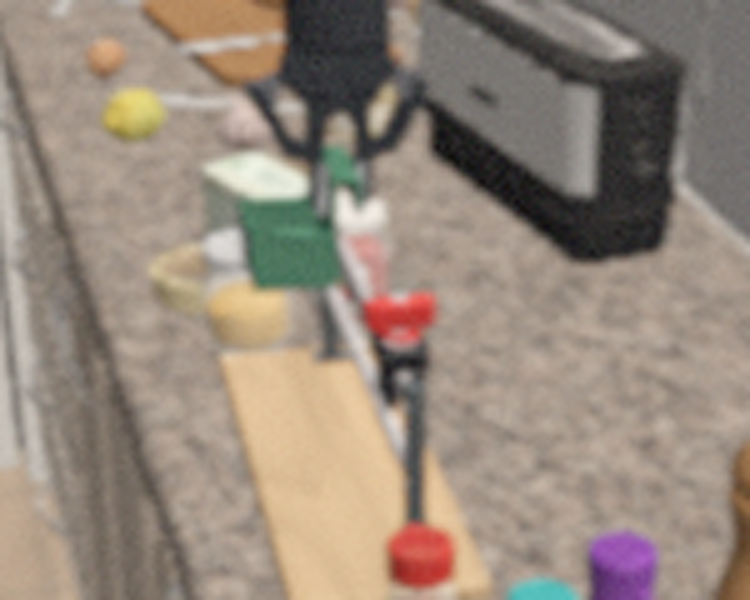

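Caddy 1 (290,240) hangs in the gripper over the bar, stop with the red knob at (400,310) far right. Lower.

>>> arm_command([
  [[0.2,0,0,0,0,0],[0.2,0,0,0,0,0],[0.2,0,1,0,0,0],[0.2,0,2,0,0,0],[0.2,0,3,0,0,0],[0.2,0,3.5,0,0,0],[0.2,0,4.0,0,0,0],[0.2,0,4.5,0,0,0],[0.2,0,4.5,0,0,0],[0.2,0,4.5,0,0,0]],
])

```text
t: 10.83
tool_pos: [0.537, 0.3566, 0.3067]
tool_rot: [2.295, 2.146, 0.001]
contact_force: [-1.5, 1.0, -2.6]
opening: 0.0195
grip_force: 45.6
```

Run:
```python
from h import *
where()
```

```text
t 10.83 grasp [0.5371 0.3567 0.152 ] rail 0.0021 -0.0555 phi -3.85 F [-1.47  1.01 -2.61] Tq [0.122 0.35  0.035] open 0.0195 grip 45.6 q [0.47 0.17 1.65 0.   1.32 0.54]
```

>>> arm_command([
  [[0,-0.1,0.3,0,0,0],[0,-0.1,0.6,0,0,0],[0,-0.1,0.8,0,0,0],[0,-0.1,0.9,0,0,0],[0,-0.1,0.9,0,0,0]],
])

```text
t: 11.25
tool_pos: [0.5361, 0.3565, 0.2971]
tool_rot: [2.294, 2.145, 0.0]
contact_force: [0.5, -0.4, -2.4]
opening: 0.0195
grip_force: 45.7
```

Run:
```python
from h import *
where()
im,d=snap('side','s6')
cv2.imwrite('pics/s6b.png',cv2.resize(im[130:230,170:270],(600,600),interpolation=cv2.INTER_CUBIC))
```

```text
t 11.25 grasp [0.5362 0.3564 0.1424] rail 0.0012 -0.0557 phi -3.85 F [ 0.54 -0.45 -2.36] Tq [-0.006 -0.036 -0.019] open 0.0195 grip 45.7 q [ 0.47  0.18  1.66 -0.    1.3   0.54]
```

View pics/s6b.png

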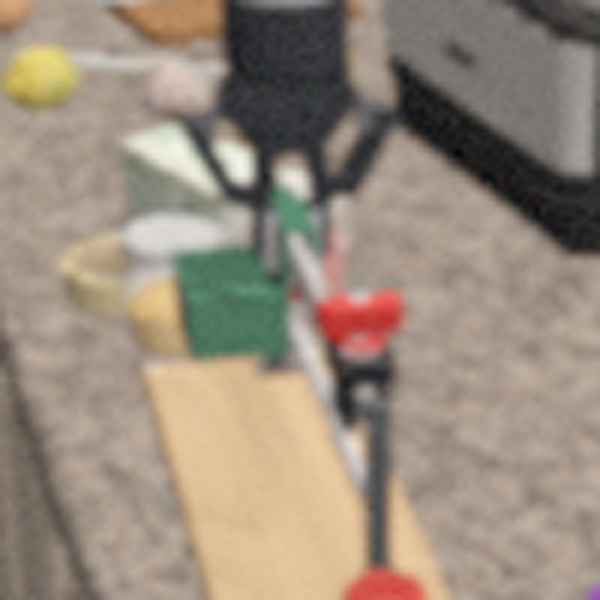

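Lip straddles the bar (295,215). Lower further until it bears.

>>> arm_command([
  [[0,0,0.2,0,0,0],[0,0,0.4,0,0,0],[0,0,0.4,0,0,0],[0,0,0.4,0,0,0]],
])

```text
t: 11.63
tool_pos: [0.536, 0.3566, 0.2935]
tool_rot: [2.295, 2.146, -0.0]
contact_force: [-0.1, -0.0, -2.0]
opening: 0.0194
grip_force: 45.7
```

>>> arm_command([
  [[0,0,0.15,0,0,0],[0,0,0.3,0,0,0],[0,0,0.3,0,0,0],[0,0,0.3,0,0,0]],
])

```text
t: 11.97
tool_pos: [0.5361, 0.3568, 0.2914]
tool_rot: [2.294, 2.146, 0.001]
contact_force: [-1.6, -0.3, 1.5]
opening: 0.0193
grip_force: 46.0
```

>>> arm_command([
  [[0,0,0,0,0,0],[0,0,0,0,0,0],[0,0,0,0,0,0],[0,0,-1,0,0,0],[0,0,-4,0,0,0],[0,0,-8,0,0,0],[0,0,-12,0,0,0],[0,0,-16,0,0,0],[0,0,-16,0,0,0]],
], gripper=0.05)

```text
t: 12.72
tool_pos: [0.5367, 0.3572, 0.4636]
tool_rot: [2.291, 2.142, 0.028]
contact_force: [0.2, -0.4, 2.1]
opening: 0.0402
grip_force: 0.0
```

```bash
cat >> h.py <<'E'
def greens(n,d,im):
    h=cv2.cvtColor(im,cv2.COLOR_BGR2HSV);P=cloud(n,d)
    m=((h[...,0]>60)&(h[...,0]<88)&(h[...,1]>90)&(d>0)).astype(np.uint8)
    k,l,s,c=cv2.connectedComponentsWithStats(m)
    for i in range(1,k):
        if s[i,4]>30: Q=P[l==i];t=Q[Q[:,2]>np.percentile(Q[:,2],97)-.012];r=cv2.minAreaRect((t[:,:2]*1000).astype(np.float32));print(n,c[i].round(1),s[i,4],Q.min(0).round(3),Q.max(0).round(3),'top',np.round(r[0],1),np.round(r[1],1),round(r[2],1),len(t))
E
python3 - <<'E'
from h import *
where()
im,d=snap('top','t3');greens('top',d,im)
im2,d2=snap('side','s7');greens('side',d2,im2)
i0=cv2.imread('pics/top0.png');a=np.hstack([cv2.resize(im[150:220,310:380],(400,400),interpolation=cv2.INTER_CUBIC),cv2.resize(im2[120:240,170:290],(400,400),interpolation=cv2.INTER_CUBIC)]);cv2.imwrite('pics/m3.png',a)
E
```

```text
t 12.72 grasp [0.5392 0.3585 0.309 ] rail 0.004 -0.0535 phi -3.84 F [ 0.18 -0.36  2.15] Tq [ 0.031  0.041 -0.043] open 0.0402 grip 0.0 q [0.47 0.07 1.5  0.   1.56 0.54]
top [356.  173.9] 253 [ 0.431 -0.347  0.   ] [ 0.528 -0.267  0.094] top [ 503.1 -301.2] [18.6 66.7] 13.2 74
top [295.2 188.3] 43 [ 0.522 -0.067  0.029] [ 0.557 -0.049  0.107] top [541.9 -53.1] [30.6  7.8] 2.7 11
side [212.5 176.1] 33 [0.5   0.321 0.09 ] [0.525 0.403 0.142] top [523.1 345.4] [28.7  1.1] 84.4 4
side [204.3 184.5] 41 [0.467 0.323 0.081] [0.498 0.404 0.116] top [474.6 359.4] [72.7 13.5] 87.2 14
side [266.1 303.5] 71 [ 0.481 -0.317  0.005] [ 0.511 -0.206  0.087] top [ 495.1 -292.9] [ 3.8 48.7] 16.7 27
side [270.2 317.3] 123 [ 0.478 -0.344  0.005] [ 0.505 -0.269  0.083] top [ 500.8 -316.1] [ 2.  21.3] 10.6 13
side [274.8 336.1] 35 [ 0.476 -0.346  0.004] [ 0.516 -0.324  0.028] top [ 492.4 -341.8] [31.7  2.7] 16.2 16
side [260.1 340. ] 42 [ 0.446 -0.353  0.002] [ 0.467 -0.345  0.047] top [ 449.8 -350.3] [ 5.3 11.3] 64.6 13
```

View pics/m3.png

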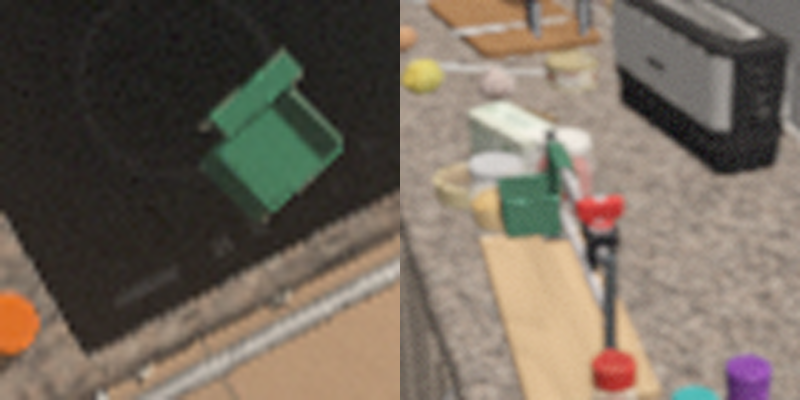

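Caddy 1 hangs on the bar (530,200 in the right half); near caddy unmoved (left half). Go for it.

Run:
```python
from h import *
chain((.50,-.12,.29,13),(.504,-.301,.16,13),(.504,-.301,.069,13))
```

```text
row [-47.82  -0.42   0.87] [ 0.006 -0.003 -0.294]
row [-17.73  -3.68  13.  ] [0. 0. 0.]
row [0.  0.  9.1] [0. 0. 0.]
```

>>> arm_command([
  [[-47.8,-0.4,0.5,0,0,-0.294],[-47.8,-0.4,0.5,0,0,-0.294],[-47.8,-0.4,0.5,0,0,-0.294],[-47.8,-0.4,0.5,0,0,-0.294],[-47.8,-0.4,0.5,0,0,-0.294],[-47.8,-0.4,0.5,0,0,-0.294],[-47.8,-0.4,0.5,0,0,-0.294],[-47.8,-0.4,0.5,0,0,-0.294],[-47.8,-0.4,0.5,0,0,-0.294],[-47.8,-0.4,0.5,0,0,-0.294],[-47.8,-0.4,0.5,0,0,-0.294],[-47.8,-0.4,0.5,0,0,-0.294]],
], gripper=-0.2)

```text
t: 13.82
tool_pos: [0.4988, -0.1234, 0.4435]
tool_rot: [-1.958, -2.453, 0.003]
contact_force: [-0.0, 0.4, -0.5]
opening: 0.051
grip_force: 0.0
```

>>> arm_command([
  [[-17.7,-3.7,13,0,0,0],[-17.7,-3.7,13,0,0,0],[-17.7,-3.7,13,0,0,0],[-17.7,-3.7,13,0,0,0],[-17.7,-3.7,13,0,0,0],[-17.7,-3.7,13,0,0,0],[-17.7,-3.7,13,0,0,0],[-17.7,-3.7,13,0,0,0]],
])

```text
t: 14.48
tool_pos: [0.5033, -0.3005, 0.314]
tool_rot: [-1.954, -2.455, -0.001]
contact_force: [-0.4, -0.5, 0.8]
opening: 0.0511
grip_force: 0.0
```

Run:
```python
from h import *
where()
chain((.504,-.301,.072,13))
im,d=snap('side','s8');greens('side',d,im)
im,d=snap('top','t4');greens('top',d,im)
```

```text
t 14.48 grasp [ 0.5028 -0.3     0.1593] rail 0.0112 -0.713 phi 12.95 F [-0.43 -0.55  0.76] Tq [ 0.005 -0.032  0.004] open 0.0511 grip 0.0 q [-0.67  0.03  1.79  0.    1.32 -0.89]
row [-0.1   0.08  8.73] [-0.002 -0.003 -0.001]
top [355.4 173.7] 237 [ 0.433 -0.344 -0.   ] [ 0.528 -0.265  0.095] top [ 502.6 -299.2] [18.3 67.5] 13.2 75
top [295.4 188.8] 39 [ 0.522 -0.068  0.032] [ 0.558 -0.049  0.105] top [540.6 -54.3] [33.   8.7] 7.7 9
```

>>> arm_command([
  [[0,0,3,0,0,0],[0,0,6,0,0,0],[0,0,8,0,0,0],[0,0,8.7,0,0,0],[0,0,8.7,0,0,0],[0,0,8.7,0,0,0]],
])

```text
t: 15.08
tool_pos: [0.5045, -0.3003, 0.2304]
tool_rot: [1.953, 2.458, 0.0]
contact_force: [0.1, 0.1, 0.3]
opening: 0.0512
grip_force: 0.0
```

>>> arm_command([
  [[0,0,0,0,0,0],[0,0,0,0,0,0],[0,0,0,0,0,0],[0,0,0,0,0,0],[0,0,0,0,0,0],[0,0,0,0,0,0],[0,0,0,0,0,0],[0,0,0,0,0,0]],
], gripper=1, force=45)

```text
t: 15.75
tool_pos: [0.5046, -0.3012, 0.2309]
tool_rot: [1.953, 2.456, 0.001]
contact_force: [1.1, 0.9, 6.6]
opening: 0.0194
grip_force: 45.9
```

Run:
```python
from h import *
where()
chain((.504,-.301,.30,13),(.50,.0,.30,-3.8),(*rail(0,-.155,.30),-3.8))
```

```text
t 15.75 grasp [ 0.505  -0.3015  0.0762] rail 0.0134 -0.7143 phi 13.01 F [1.09 0.95 6.62] Tq [0.155 0.1   0.028] open 0.0194 grip 45.9 q [-0.66  0.13  1.83  0.    1.17 -0.89]
row [-2.000e-02  0.000e+00 -2.238e+01] [0.002 0.002 0.   ]
row [29.42  6.38  0.  ] [0.    0.    0.293]
row [25.88  1.14  0.  ] [0. 0. 0.]
```

>>> arm_command([
  [[0,0,-4,0,0,0],[0,0,-8,0,0,0],[0,0,-12,0,0,0],[29.4,6.4,-22.4,0,0,0.293],[29.4,6.4,-22.4,0,0,0.293],[29.4,6.4,-22.4,0,0,0.293],[29.4,6.4,-22.4,0,0,0.293],[29.4,6.4,-22.4,0,0,0.293],[29.4,6.4,-22.4,0,0,0.293],[29.4,6.4,-22.4,0,0,0.293],[29.4,6.4,-22.4,0,0,0.293],[29.4,6.4,-22.4,0,0,0.293]],
])

```text
t: 16.75
tool_pos: [0.4996, 0.0038, 0.4552]
tool_rot: [2.286, 2.152, 0.006]
contact_force: [0.2, 0.3, -2.0]
opening: 0.0195
grip_force: 45.1
```

>>> arm_command([
  [[25.9,1.1,0,0,0,0],[25.9,1.1,0,0,0,0],[25.9,1.1,0,0,0,0],[25.9,1.1,0,0,0,0],[25.9,1.1,0,0,0,0],[25.9,1.1,0,0,0,0],[25.9,1.1,0,0,0,0],[25.9,1.1,0,0,0,0],[25.9,1.1,0,0,0,0],[25.9,1.1,0,0,0,0]],
])

```text
t: 17.58
tool_pos: [0.5282, 0.2565, 0.4521]
tool_rot: [2.295, 2.145, -0.002]
contact_force: [-0.3, 0.3, -2.0]
opening: 0.0192
grip_force: 45.1
```

Run:
```python
from h import *
where()
chain((*rail(.0005,-.155,.20),-3.8),(*rail(.0005,-.155,.14),-3.8))
im,d=snap('side','s9');greens('side',d,im)
```

```text
t 17.58 grasp [0.528  0.2564 0.2974] rail -0.0004 -0.1561 phi -3.86 F [-0.31  0.26 -2.01] Tq [-0.016 -0.042 -0.018] open 0.0192 grip 45.1 q [ 0.33 -0.06  1.65 -0.    1.56  0.39]
row [0.11 0.08 9.74] [-0.001  0.001 -0.001]
row [0. 0. 6.] [0. 0. 0.]
side [208.1 157.1] 32 [0.46  0.221 0.233] [0.493 0.229 0.262] top [471.4 224. ] [ 6.5 23.1] 82.5 12
```

>>> arm_command([
  [[0,0.1,3,0,0,0],[0,0.1,6,0,0,0],[0,0.1,9,0,0,0],[0,0.1,10.5,0,0,0],[0,0.1,11.5,0,0,0],[0,0.1,12.5,0,0,0],[0,0.1,13.5,0,0,0],[0,0.1,14.2,0,0,0],[0,0.1,14.7,0,0,0],[0,0.1,14.7,0,0,0]],
])

```text
t: 18.47
tool_pos: [0.5289, 0.2576, 0.3049]
tool_rot: [-2.293, -2.147, 0.001]
contact_force: [0.4, 0.1, -2.0]
opening: 0.0193
grip_force: 45.5
```

>>> arm_command([
  [[0,0,0.2,0,0,0],[0,0,0.4,0,0,0],[0,0,0.6,0,0,0],[0,0,0.6,0,0,0],[0,0,0.6,0,0,0]],
])

```text
t: 18.88
tool_pos: [0.5291, 0.2578, 0.2999]
tool_rot: [2.293, 2.147, 0.001]
contact_force: [0.2, 0.4, -1.9]
opening: 0.0193
grip_force: 45.6
```

Run:
```python
from h import *
where()
```

```text
t 18.88 grasp [0.5292 0.2578 0.1452] rail 0.0007 -0.1546 phi -3.78 F [ 0.17  0.35 -1.93] Tq [ 0.033  0.014 -0.017] open 0.0193 grip 45.6 q [ 0.33  0.05  1.79 -0.    1.29  0.39]
```

>>> arm_command([
  [[0,0,0.2,0,0,0],[0,0,0.4,0,0,0],[0,0,0.55,0,0,0],[0,0,0.55,0,0,0],[0,0,0.55,0,0,0]],
])

```text
t: 19.3
tool_pos: [0.5293, 0.258, 0.2975]
tool_rot: [2.293, 2.147, 0.0]
contact_force: [-7.2, -2.4, 12.7]
opening: 0.019
grip_force: 47.6
```

>>> arm_command([
  [[0,0,-0.2,0,0,0],[0,0,-0.2,0,0,0],[0,0,-0.2,0,0,0]],
])

```text
t: 19.55
tool_pos: [0.5292, 0.2579, 0.2976]
tool_rot: [2.293, 2.147, 0.001]
contact_force: [-5.1, -1.1, 5.8]
opening: 0.0194
grip_force: 46.8
```

>>> arm_command([
  [[0,0,0,0,0,0],[0,0,0,0,0,0],[0,0,0,0,0,0],[0,0,-1,0,0,0],[0,0,-4,0,0,0],[0,0,-8,0,0,0],[0,0,-12,0,0,0],[0,0,-12,0,0,0]],
], gripper=0.05)

```text
t: 20.22
tool_pos: [0.5304, 0.2583, 0.4277]
tool_rot: [2.288, 2.142, 0.024]
contact_force: [1.8, -0.3, 1.8]
opening: 0.0406
grip_force: 0.0
```

Run:
```python
from h import *
where()
im,d=snap('side','s10');greens('side',d,im)
im2,d2=snap('top','t5');greens('top',d2,im2)
a=np.hstack([cv2.resize(im2[180:280,160:260],(400,400),interpolation=cv2.INTER_CUBIC),cv2.resize(im[130:230,170:270],(400,400),interpolation=cv2.INTER_CUBIC)]);cv2.imwrite('pics/m4.png',a)
```

```text
t 20.22 grasp [0.5329 0.2591 0.273 ] rail 0.0043 -0.153 phi -3.78 F [ 1.83 -0.25  1.84] Tq [ 0.03   0.004 -0.01 ] open 0.0406 grip 0.0 q [ 0.33 -0.05  1.67 -0.    1.5   0.39]
top [295.5 189.1] 35 [ 0.523 -0.069  0.03 ] [ 0.554 -0.048  0.104] top [536.2 -53.5] [26.7  5.1] 20.5 7
```

Run:
```python
from h import *
chain((.5208,.1418,.255,85.9),(.5208,.1418,.193,85.9))
```

```text
row [-11.65  -0.1    1.  ] [ 0.007  0.003 -1.565]
row [0.  0.  6.2] [0. 0. 0.]
```

>>> arm_command([
  [[-11.7,-0.1,1,0,0,-0.13],[-11.7,-0.1,1,0,0,-0.26],[-11.7,-0.1,1,0,0,-0.39],[-11.7,-0.1,1,0,0,-0.52],[-11.7,-0.1,1,0,0,-0.65],[-11.7,-0.1,1,0,0,-0.78],[-11.7,-0.1,1,0,0,-0.91],[-11.7,-0.1,1,0,0,-1.04],[-11.7,-0.1,1,0,0,-1.17],[-11.7,-0.1,1,0,0,-1.3],[-11.7,-0.1,1,0,0,-1.43],[-11.7,-0.1,1,0,0,-1.56]],
], gripper=-0.1)

```text
t: 21.32
tool_pos: [0.5199, 0.141, 0.404]
tool_rot: [-0.239, -3.129, 0.001]
contact_force: [0.4, 0.2, -0.1]
opening: 0.0471
grip_force: 0.0
```

>>> arm_command([
  [[0,0,0,0,0,0],[0,0,0,0,0,0],[0,0,0,0,0,0]],
])

```text
t: 21.57
tool_pos: [0.5201, 0.141, 0.4051]
tool_rot: [-0.252, -3.13, 0.001]
contact_force: [-0.8, 0.5, 0.3]
opening: 0.047
grip_force: 0.0
```

Run:
```python
from h import *
where()
chain((.5208,.1418,.192,85.9))
im,d=snap('side','s10');greens('side',d,im)
im2,d2=snap('top','t5');greens('top',d2,im2)
a=np.hstack([cv2.resize(im2[180:280,160:260],(400,400),interpolation=cv2.INTER_CUBIC),cv2.resize(im[130:230,170:270],(400,400),interpolation=cv2.INTER_CUBIC)]);cv2.imwrite('pics/m4.png',a)
```

```text
t 21.57 grasp [0.5198 0.141  0.2504] rail -0.001 -0.2718 phi 80.78 F [-0.76  0.52  0.33] Tq [ 0.035 -0.055 -0.008] open 0.047 grip 0.0 q [ 0.13 -0.15  1.81  0.    1.49 -1.28]
row [-0.07  0.09  5.84] [-0.    -0.002 -0.089]
top [295.6 189. ] 43 [ 0.523 -0.069  0.03 ] [ 0.553 -0.048  0.104] top [534.7 -55.1] [29.5  8.6] 30.9 12
```

View pics/m4.png

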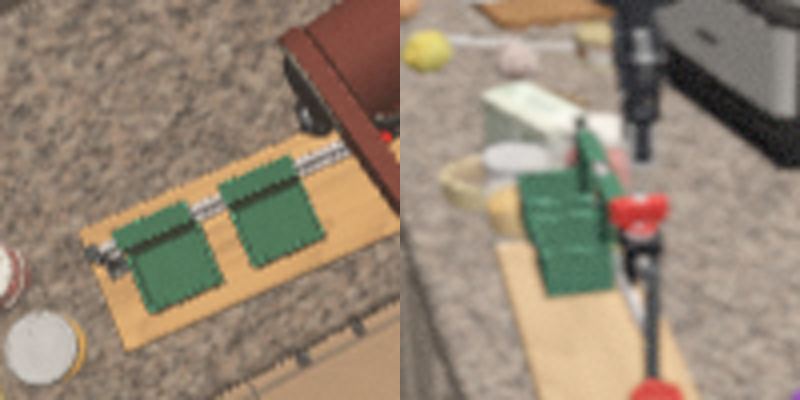

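Both caddies hang square on the bar (170,255) and (270,210), stop at right. Now grip the knob and slide the stop left.

>>> arm_command([
  [[-0.1,0.1,1,0,0,-0.089],[-0.1,0.1,4,0,0,-0.089],[-0.1,0.1,5.8,0,0,-0.089],[-0.1,0.1,5.8,0,0,-0.089],[-0.1,0.1,5.8,0,0,-0.089]],
])

```text
t: 22.08
tool_pos: [0.5211, 0.1419, 0.3471]
tool_rot: [-0.11, -3.137, 0.001]
contact_force: [0.5, 0.2, 0.1]
opening: 0.0472
grip_force: 0.0
```

>>> arm_command([
  [[0,0,0,0,0,0],[0,0,0,0,0,0],[0,0,0,0,0,0],[0,0,0,0,0,0],[0,0,0,0,0,0],[0,0,0,0,0,0],[0,0,0,0,0,0],[0,0,0,0,0,0]],
], gripper=1, force=60)

```text
t: 22.75
tool_pos: [0.5219, 0.142, 0.3504]
tool_rot: [0.109, 3.136, 0.001]
contact_force: [-1.5, -0.9, 6.4]
opening: 0.0116
grip_force: 59.9
```

Run:
```python
from h import *
where()
chain((*rail(0,-.18,.1927),85.9),(*rail(0,-.162,.1927),85.9))
```

```text
t 22.75 grasp [0.5225 0.142  0.1957] rail 0.0016 -0.2706 phi 86.03 F [-1.47 -0.89  6.43] Tq [-0.086  0.144  0.057] open 0.0116 grip 59.9 q [ 0.13 -0.11  1.86 -0.    1.38 -1.37]
row [0.14 9.07 0.3 ] [0.001 0.003 0.002]
row [0.01 1.8  0.  ] [0. 0. 0.]
```

>>> arm_command([
  [[0,0.8,-0.2,0,0,0],[0,1.6,-0.2,0,0,0],[0,2.6,-0.2,0,0,0],[0,3.6,-0.2,0,0,0],[0,4.6,-0.2,0,0,0],[0,5.4,-0.2,0,0,0],[0,6.2,-0.2,0,0,0],[0,7.0,-0.2,0,0,0],[0,7.7,-0.2,0,0,0],[0,8.4,-0.2,0,0,0],[0,9,-0.2,0,0,0],[0,9,-0.2,0,0,0]],
])

```text
t: 23.75
tool_pos: [0.5281, 0.2333, 0.3505]
tool_rot: [0.107, 3.137, 0.001]
contact_force: [5.1, 0.1, -1.7]
opening: 0.0114
grip_force: 59.4
```

Run:
```python
from h import *
where()
chain((*rail(0,-.162,.194),85.9))
```

```text
t 23.75 grasp [0.5284 0.2333 0.1958] rail 0.0015 -0.1791 phi 86.1 F [ 5.06  0.09 -1.73] Tq [ 0.016 -0.988 -0.017] open 0.0114 grip 59.4 q [ 0.29 -0.02  1.78 -0.    1.38 -1.22]
row [0.12 1.72 0.18] [0.001 0.002 0.003]
```

>>> arm_command([
  [[-0.05,0.5,0,0,0,0],[-0.05,0.9,0,0,0,0],[-0.05,1.2,0,0,0,0],[-0.05,1.4,0,0,0,0],[-0.05,1.4,0,0,0,0],[-0.05,1.4,0,0,0,0]],
])

```text
t: 24.25
tool_pos: [0.5293, 0.2461, 0.3504]
tool_rot: [0.108, 3.139, -0.002]
contact_force: [2.6, -3.8, 2.2]
opening: 0.012
grip_force: 59.8
```

>>> arm_command([
  [[0,0.15,0,0,0,0],[0,0.3,0,0,0,0],[0,0.3,0,0,0,0],[0,0.3,0,0,0,0]],
])

```text
t: 24.58
tool_pos: [0.5295, 0.2487, 0.3505]
tool_rot: [0.109, 3.139, -0.002]
contact_force: [3.0, -4.9, 0.6]
opening: 0.0116
grip_force: 59.7
```

>>> arm_command([
  [[0,0.1,0,0,0,0],[0,0.2,0,0,0,0],[0,0.2,0,0,0,0],[0,0.2,0,0,0,0]],
])

```text
t: 24.92
tool_pos: [0.5296, 0.2506, 0.3504]
tool_rot: [0.109, 3.139, -0.003]
contact_force: [2.3, -4.8, 0.9]
opening: 0.0118
grip_force: 59.7
```

```bash
python3 -c "
from h import *
where()"
```

```text
t 24.92 grasp [0.5297 0.2503 0.1957] rail 0.0017 -0.162 phi 86.04 F [ 2.28 -4.81  0.89] Tq [-0.824 -0.567  0.053] open 0.0118 grip 59.7 q [ 0.32 -0.    1.76 -0.    1.38 -1.19]
```

Still sliding; continue.

>>> arm_command([
  [[0,0.1,0,0,0,0],[0,0.2,0,0,0,0],[0,0.2,0,0,0,0],[0,0.2,0,0,0,0]],
])

```text
t: 25.25
tool_pos: [0.5297, 0.2524, 0.3504]
tool_rot: [0.109, 3.139, -0.004]
contact_force: [3.1, -6.0, 1.9]
opening: 0.0118
grip_force: 59.7
```

>>> arm_command([
  [[0,0.1,0,0,0,0],[0,0.2,0,0,0,0],[0,0.2,0,0,0,0],[0,0.2,0,0,0,0]],
])

```text
t: 25.58
tool_pos: [0.5299, 0.2534, 0.3504]
tool_rot: [-0.109, -3.139, 0.01]
contact_force: [2.0, -11.3, 3.5]
opening: 0.0114
grip_force: 60.1
```

>>> arm_command([
  [[0,0.1,0,0,0,0],[0,0.1,0,0,0,0],[0,0.1,0,0,0,0],[0,0.1,0,0,0,0]],
], force=100)

```text
t: 25.92
tool_pos: [0.53, 0.2538, 0.3505]
tool_rot: [-0.11, -3.139, 0.013]
contact_force: [0.8, -13.6, 3.9]
opening: 0.0105
grip_force: 100.7
```

Run:
```python
from h import *
where()
im2,d2=snap('top','t6')
cv2.imwrite('pics/m5.png',cv2.resize(im2[190:270,170:270],(750,600),interpolation=cv2.INTER_CUBIC))
P=cloud('top',d2);h=cv2.cvtColor(im2,cv2.COLOR_BGR2HSV)
m=(h[...,0]>60)&(h[...,0]<88)&(h[...,1]>60)&(d2>0)&(P[...,1]>.15)&(P[...,1]<.45)
q=P[m]-LE;print(m.sum());a=q@XR;b=q@YR
hh,e=np.histogram(b[q[:,2]>.13],np.arange(-.2,.02,.008));print(list(zip(e.round(3),hh)))
```

```text
t 25.92 grasp [0.5299 0.2525 0.1958] rail 0.0017 -0.1598 phi 86.0 F [  0.8  -13.61   3.94] Tq [-2.473 -0.248  0.1  ] open 0.0105 grip 100.7 q [ 0.32  0.    1.75 -0.01  1.39 -1.18]
585
[(np.float64(-0.2), np.int64(0)), (np.float64(-0.192), np.int64(0)), (np.float64(-0.184), np.int64(0)), (np.float64(-0.176), np.int64(0)), (np.float64(-0.168), np.int64(0)), (np.float64(-0.16), np.int64(0)), (np.float64(-0.152), np.int64(0)), (np.float64(-0.144), np.int64(1)), (np.float64(-0.136), np.int64(0)), (np.float64(-0.128), np.int64(1)), (np.float64(-0.12), np.int64(0)), (np.float64(-0.112), np.int64(1)), (np.float64(-0.104), np.int64(0)), (np.float64(-0.096), np.int64(4)), (np.float64(-0.088), np.int64(9)), (np.float64(-0.08), np.int64(11)), (np.float64(-0.072), np.int64(11)), (np.float64(-0.064), np.int64(11)), (np.float64(-0.056), np.int64(11)), (np.float64(-0.048), np.int64(12)), (np.float64(-0.04), np.int64(11)), (np.float64(-0.032), np.int64(11)), (np.float64(-0.024), np.int64(11)), (np.float64(-0.016), np.int64(12)), (np.float64(-0.008), np.int64(10)), (np.float64(0.0), np.int64(0)), (np.float64(0.008), np.int64(0))]
```

>>> arm_command([
  [[0,0,0,0,0,0.12],[0,0,0,0,0,0.24],[0,0,0,0,0,0.36],[0,0,0,0,0,0.48],[0,0,0,0,0,0.6],[0,0,0,0,0,0.72],[0,0,0,0,0,0.84],[0,0,0,0,0,0.96],[0,0,0,0,0,1.08],[0,0,0,0,0,1.2],[0,0,0,0,0,1.3],[0,0,0,0,0,1.4]],
], force=120)

```text
t: 26.97
tool_pos: [0.5293, 0.2529, 0.3506]
tool_rot: [2.11, 2.322, -0.021]
contact_force: [-6.1, -20.6, 9.5]
opening: 0.0105
grip_force: 121.9
```

```bash
python3 -c "
from h import *
where()"
```

```text
t 26.97 grasp [0.5284 0.251  0.1959] rail 0.0004 -0.1615 phi 5.49 F [ -6.08 -20.65   9.54] Tq [-3.451  1.01   0.079] open 0.0105 grip 121.9 q [ 0.32  0.    1.75 -0.01  1.39  0.23]
```

>>> arm_command([
  [[0,0,0,0,0,0.05],[0,0,0,0,0,0.1],[0,0,0,0,0,0.15],[0,0,0,0,0,0.2],[0,0,0,0,0,0.24],[0,0,0,0,0,0.28],[0,0,0,0,0,0.28]],
])

```text
t: 27.55
tool_pos: [0.529, 0.2531, 0.3506]
tool_rot: [2.402, 2.015, -0.022]
contact_force: [-6.5, -20.9, 10.0]
opening: 0.0104
grip_force: 126.2
```

```bash
python3 -c "
from h import *
where()"
```

```text
t 27.55 grasp [0.528  0.251  0.1959] rail -0.0 -0.1615 phi -10.03 F [ -6.51 -20.92  10.  ] Tq [-3.528  1.133  1.863] open 0.0104 grip 126.2 q [ 0.32  0.    1.75 -0.01  1.39  0.5 ]
```

>>> arm_command([
  [[-0.1,0,0,0,0,-0.04],[-0.15,0,0,0,0,-0.08],[-0.15,0,0,0,0,-0.08]],
])

```text
t: 27.8
tool_pos: [0.5289, 0.2523, 0.3506]
tool_rot: [2.323, 2.11, -0.016]
contact_force: [-5.6, -16.7, 8.9]
opening: 0.0101
grip_force: 121.9
```

>>> arm_command([
  [[-0.15,0,0,0,0,0],[-0.15,0,0,0,0,0],[-0.15,0,0,0,0,0],[-0.15,0,-1,0,0,0],[-0.15,0,-4,0,0,0],[-0.15,0,-8,0,0,0],[-0.15,0,-10,0,0,0],[-0.15,0,-10,0,0,0],[-0.15,0,-10,0,0,0]],
], gripper=0, force=30)

```text
t: 28.55
tool_pos: [0.5294, 0.2532, 0.4532]
tool_rot: [2.327, 2.109, 0.007]
contact_force: [-1.5, -0.9, 0.3]
opening: 0.0426
grip_force: 0.0
```

Run:
```python
from h import *
where()
im2,d2=snap('top','t7')
im,d=snap('side','s11')
# jars
for n,i,dd in(('top',im2,d2),):
    P=cloud(n,dd);h=cv2.cvtColor(i,cv2.COLOR_BGR2HSV);H=h[...,0]
    for nm,mm in(('red',(H>171)|(H<6)),('or',(H>5)&(H<16))):
        m=mm&(h[...,1]>160)&(P[...,2]>.085)&(P[...,2]<.115)&(P[...,1]>-.12)&(P[...,1]<.05)&(P[...,0]>.38)&(P[...,0]<.56)
        q=P[m];print(nm,m.sum(),((q.min(0)+q.max(0))/2).round(4),q.mean(0).round(4))
chain((.495,.0067,.28,90),(.495,.0067,.085,90))
```

```text
t 28.55 grasp [0.53   0.2535 0.2985] rail 0.0018 -0.1588 phi -5.61 F [-1.49 -0.85  0.26] Tq [ 0.009 -0.047  0.021] open 0.0426 grip 0.0 q [ 0.32 -0.06  1.65  0.    1.55  0.42]
red 83 [0.4944 0.0086 0.1028] [0.4941 0.008  0.1018]
or 86 [ 0.4443 -0.0679  0.0981] [ 0.4439 -0.0669  0.0981]
row [-24.84  -0.97   1.47] [-2.000e-03 -1.000e-03 -1.669e+00]
row [ 0.   0.  19.5] [0. 0. 0.]
```

>>> arm_command([
  [[-24.8,-1.0,1.5,0,0,-0.12],[-24.8,-1.0,1.5,0,0,-0.24],[-24.8,-1.0,1.5,0,0,-0.36],[-24.8,-1.0,1.5,0,0,-0.48],[-24.8,-1.0,1.5,0,0,-0.6],[-24.8,-1.0,1.5,0,0,-0.72],[-24.8,-1.0,1.5,0,0,-0.84],[-24.8,-1.0,1.5,0,0,-0.96],[-24.8,-1.0,1.5,0,0,-1.08],[-24.8,-1.0,1.5,0,0,-1.2],[-24.8,-1.0,1.5,0,0,-1.32],[-24.8,-1.0,1.5,0,0,-1.44]],
], gripper=-0.4)

```text
t: 29.65
tool_pos: [0.4947, 0.0068, 0.4329]
tool_rot: [-0.362, -3.117, -0.001]
contact_force: [-0.6, -0.1, -0.1]
opening: 0.0598
grip_force: 0.0
```

Run:
```python
from h import *
where()
chain((.4945,.0075,.16,86.2),(.4945,.0075,.086,86.2))
im2,d2=snap('top','t8')
cv2.imwrite('pics/m6.png',cv2.resize(im2[195:275,175:275],(750,600),interpolation=cv2.INTER_CUBIC))
P=cloud('top',d2);h=cv2.cvtColor(im2,cv2.COLOR_BGR2HSV)
m=(h[...,0]>55)&(h[...,0]<90)&(h[...,1]>60)&(d2>0)&(P[...,1]>.15)&(P[...,1]<.45)
q=P[m]-LE;a=q@XR;b=q@YR;s=q[:,2]>.14
print('fold',s.sum(),np.percentile(b[s],[0,2,98,100]).round(4),np.percentile(a[s],[2,50,98]).round(4)); print('all',np.percentile(a,[1,99]).round(4),np.percentile(b,[1,99]).round(4))
m=((h[...,0]>171)|(h[...,0]<6))&(h[...,1]>150)&(P[...,1]>.15)&(P[...,1]<.45)&(P[...,2]>.17);q=P[m]-LE;r=cv2.minAreaRect((np.c_[q@XR,q@YR]*1000).astype(np.float32));print('knob',m.sum(),r)
```

```text
t 29.65 grasp [0.4941 0.007  0.2782] rail -0.0178 -0.4072 phi 76.75 F [-0.65 -0.1  -0.06] Tq [ 0.005 -0.005  0.021] open 0.0598 grip 0.0 q [-0.14 -0.28  1.87  0.    1.55 -1.48]
row [-1.000e-02  6.000e-02  1.182e+01] [ 0.    -0.004 -0.165]
row [0.  0.  7.4] [0. 0. 0.]
fold 193 [-0.1399 -0.1347 -0.004  -0.0003] [-0.012  -0.0035  0.0054]
all [-0.0668  0.0049] [-0.1401 -0.0013]
knob 46 ((-88.34345245361328, -176.57212829589844), (201.42376708984375, 39.74129867553711), 10.147050857543945)
```

View pics/m6.png

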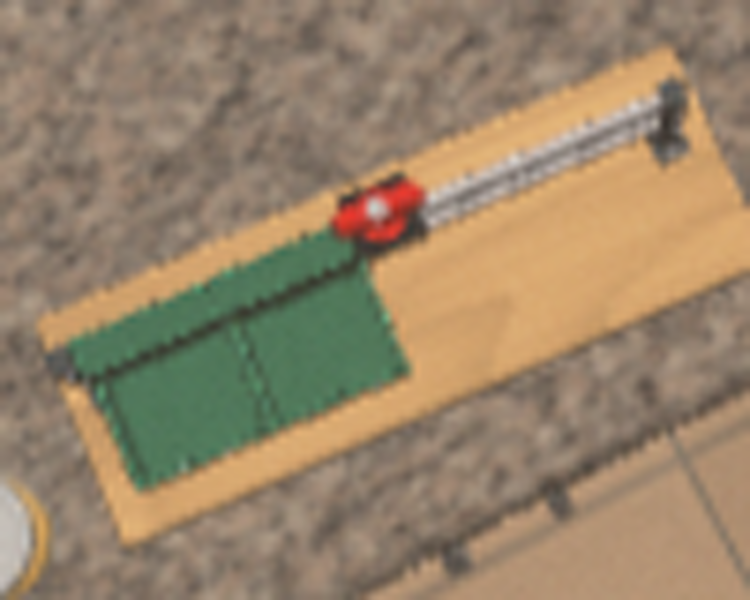

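The row is closed up against the left post, the stop at (375,215) tight on it with the knob parallel to the bar. Now the jars.

>>> arm_command([
  [[0,0,0,0,0,-0.12],[0,0,4,0,0,-0.165],[0,0.1,8,0,0,-0.165],[0,0.1,11.8,0,0,-0.165],[0,0.1,15,0,0,-0.165],[0,0.1,17,0,0,-0.165],[0,0.1,19.2,0,0,-0.165],[0,0.1,19.2,0,0,-0.165],[0,0.1,19.2,0,0,-0.165]],
])

```text
t: 30.45
tool_pos: [0.4941, 0.0081, 0.241]
tool_rot: [-0.116, -3.134, -0.001]
contact_force: [0.5, 0.2, 1.1]
opening: 0.0595
grip_force: 0.0
```

>>> arm_command([
  [[0,0,0,0,0,0],[0,0,0,0,0,0],[0,0,0,0,0,0],[0,0,0,0,0,0],[0,0,0,0,0,0],[0,0,0,0,0,0],[0,0,0,0,0,0]],
], gripper=1, force=35)

```text
t: 31.03
tool_pos: [0.4961, 0.0077, 0.245]
tool_rot: [0.114, 3.136, -0.0]
contact_force: [-0.9, 1.1, 5.7]
opening: 0.0391
grip_force: 35.6
```

Run:
```python
from h import *
where()
z=.2+get_obs()['tool_pos'][2]-.1547
chain((.4945,.0075,z,86.2),(*rail(-.038,-.035,z),86.2))
print(rail(-.038,-.035,0),rail(-.038,-.107,0))
```

```text
t 31.03 grasp [0.4966 0.0077 0.0903] rail -0.0154 -0.4064 phi 85.85 F [-0.87  1.05  5.72] Tq [ 0.028  0.029 -0.024] open 0.0391 grip 35.6 q [-0.13 -0.1   2.04  0.    1.2  -1.63]
row [  0.09  -0.04 -20.  ] [-0.     0.003 -0.006]
row [ 2.07 37.17  0.  ] [0. 0. 0.]
[np.float64(0.4984746512723264), np.float64(0.3797206152551499), 0] [np.float64(0.49372610047300475), np.float64(0.3078773743392066), 0]
```

>>> arm_command([
  [[0,0,-4,0,0,0],[0,0,-8,0,0,0],[0,0,-12,0,0,0],[0,0,-16,0,0,0],[0,0,-20,0,0,0],[2.1,37.2,-20,0,0,0],[2.1,37.2,-20,0,0,0],[2.1,37.2,-20,0,0,0],[2.1,37.2,-20,0,0,0],[2.1,37.2,-20,0,0,0],[2.1,37.2,-20,0,0,0],[2.1,37.2,-20,0,0,0]],
])

```text
t: 32.03
tool_pos: [0.4992, 0.3014, 0.4426]
tool_rot: [-0.113, -3.139, 0.001]
contact_force: [0.8, -0.4, -0.4]
opening: 0.039
grip_force: 35.9
```

>>> arm_command([
  [[2.1,37.2,0,0,0,0],[1.0,10,0,0,0,0],[0.6,9,0,0,0,0]],
])

```text
t: 32.28
tool_pos: [0.4988, 0.3946, 0.442]
tool_rot: [-0.105, -3.137, -0.003]
contact_force: [-0.3, -1.3, -1.2]
opening: 0.0389
grip_force: 36.0
```

Run:
```python
from h import *
where()
chain((*rail(-.038,-.035,.28),86.2),(*rail(-.038,-.035,.168),86.2))
```

```text
t 32.28 grasp [0.4984 0.3949 0.2873] rail -0.0391 -0.0199 phi 86.17 F [-0.3  -1.3  -1.17] Tq [ 0.001 -0.003  0.046] open 0.0389 grip 36.0 q [ 0.55  0.06  1.54  0.    1.54 -0.95]
row [-0.07 -1.49  0.73] [ 0.002 -0.002 -0.001]
row [ 0.   0.  11.2] [0. 0. 0.]
```

>>> arm_command([
  [[0,-1.4,0,0,0,0],[0,-1.4,2,0,0,0],[0,-1.4,4,0,0,0],[0,-1.4,4,0,0,0],[0,-1.4,4,0,0,0]],
])

```text
t: 32.7
tool_pos: [0.4991, 0.3745, 0.4013]
tool_rot: [-0.115, -3.136, 0.004]
contact_force: [0.1, -0.5, -0.8]
opening: 0.0392
grip_force: 36.2
```

Run:
```python
from h import *
where()
chain((*rail(-.038,-.035,.170),86.2))
```

```text
t 32.7 grasp [0.4986 0.3742 0.2466] rail -0.0375 -0.0405 phi 85.81 F [ 0.09 -0.46 -0.77] Tq [ 0.018 -0.075 -0.015] open 0.0392 grip 36.2 q [ 0.52  0.05  1.62 -0.    1.47 -0.97]
row [0.08 0.53 7.66] [-0.003 -0.003 -0.007]
```

>>> arm_command([
  [[0,0.5,0,0,0,0],[0,0.5,1.5,0,0,0],[0,0.5,3,0,0,0],[0,0.5,4.5,0,0,0],[0,0.5,6,0,0,0],[0,0.5,7,0,0,0],[0,0.5,7.6,0,0,0],[0,0.5,7.6,0,0,0],[0,0.5,7.6,0,0,0]],
])

```text
t: 33.45
tool_pos: [0.4998, 0.3806, 0.3268]
tool_rot: [-0.114, -3.139, 0.001]
contact_force: [0.2, 0.2, 0.1]
opening: 0.0394
grip_force: 36.2
```

>>> arm_command([
  [[0,0,0.2,0,0,0],[0,0,0.4,0,0,0],[0,0,0.4,0,0,0],[0,0,0.4,0,0,0]],
])

```text
t: 33.78
tool_pos: [0.4998, 0.3807, 0.3237]
tool_rot: [0.114, 3.139, 0.001]
contact_force: [-0.6, 0.9, -1.2]
opening: 0.0388
grip_force: 36.2
```

Run:
```python
from h import *
where()
```

```text
t 33.78 grasp [0.4999 0.3808 0.169 ] rail -0.0366 -0.0339 phi 85.86 F [-0.64  0.9  -1.18] Tq [-0.005  0.043 -0.025] open 0.0388 grip 36.2 q [ 0.53  0.12  1.68 -0.    1.34 -0.97]
```

>>> arm_command([
  [[0,0,0.2,0,0,0],[0,0,0.3,0,0,0],[0,0,0.3,0,0,0],[0,0,0.3,0,0,0]],
])

```text
t: 34.12
tool_pos: [0.4997, 0.3806, 0.3201]
tool_rot: [-0.114, -3.139, 0.0]
contact_force: [-0.3, -0.4, 0.0]
opening: 0.039
grip_force: 36.2
```

>>> arm_command([
  [[0,0,0.1,0,0,0],[0,0,0.2,0,0,0],[0,0,0.2,0,0,0],[0,0,0.2,0,0,0]],
])

```text
t: 34.45
tool_pos: [0.4999, 0.3807, 0.3189]
tool_rot: [0.113, 3.139, 0.0]
contact_force: [-1.7, -0.3, 3.3]
opening: 0.0393
grip_force: 36.5
```

>>> arm_command([
  [[0,0,0,0,0,0],[0,0,0,0,0,0],[0,0,0,0,0,0],[0,0,-1,0,0,0],[0,0,-4,0,0,0],[0,0,-8,0,0,0],[0,0,-12,0,0,0],[0,0,-12,0,0,0],[0,0,-12,0,0,0]],
], gripper=-0.2)

```text
t: 35.2
tool_pos: [0.5002, 0.3809, 0.4438]
tool_rot: [0.113, 3.132, 0.008]
contact_force: [0.0, -0.3, -0.2]
opening: 0.0511
grip_force: 0.0
```

Run:
```python
from h import *
where()
chain((.444,-.067,.28,86.2),(.444,-.067,.083,86.2))
```

```text
t 35.2 grasp [0.5014 0.3816 0.2891] rail -0.0352 -0.0329 phi 85.86 F [ 0.02 -0.25 -0.19] Tq [-0.016 -0.026 -0.036] open 0.0511 grip 0.0 q [ 0.53  0.04  1.56  0.    1.53 -0.97]
row [  2.38 -45.08   0.66] [ 0.005  0.007 -0.006]
row [ 0.   0.  19.7] [0. 0. 0.]
```

>>> arm_command([
  [[2.4,-45.1,0.5,0,0,0],[2.4,-45.1,0.5,0,0,0],[2.4,-45.1,0.5,0,0,0],[2.4,-45.1,0.5,0,0,0],[2.4,-45.1,0.5,0,0,0],[2.4,-45.1,0.5,0,0,0],[2.4,-45.1,0.5,0,0,0],[2.4,-45.1,0.5,0,0,0],[2.4,-45.1,0.5,0,0,0],[2.4,-45.1,0.5,0,0,0],[2.4,-45.1,0.5,0,0,0],[2.4,-45.1,0.5,0,0,0]],
], gripper=-0.4)

```text
t: 36.2
tool_pos: [0.4422, -0.0719, 0.4319]
tool_rot: [-0.125, -3.137, 0.003]
contact_force: [0.8, -0.1, 1.2]
opening: 0.0597
grip_force: 0.0
```

Run:
```python
from h import *
where()
chain((.444,-.067,.083,86.2))
i,d=snap('top','t9');P=cloud('top',d);h=cv2.cvtColor(i,cv2.COLOR_BGR2HSV);H=h[...,0]
for nm,mm in(('red',(H>171)|(H<6)),('or',(H>5)&(H<16))):
    m=(mm&(h[...,1]>140)&(P[...,0]>.38)&(P[...,0]<.6)&(P[...,2]>.06)&(P[...,2]<.25)).astype(np.uint8)
    k,l,s,c=cv2.connectedComponentsWithStats(m)
    for j in range(1,k):
        if s[j,4]>15: q=P[l==j];print(nm,s[j,4],q.mean(0).round(4),q.min(0).round(3),q.max(0).round(3),'rail',((q.mean(0)-LE)@XR).round(3),((q.mean(0)-LE)@YR).round(3))
```

```text
t 36.2 grasp [ 0.4418 -0.0722  0.2772] rail -0.0647 -0.4897 phi 85.42 F [ 0.76 -0.14  1.21] Tq [-0.021  0.002  0.01 ] open 0.0597 grip 0.0 q [-0.33 -0.41  1.97 -0.    1.58 -1.82]
row [-0.18  0.54 19.42] [-0.002 -0.002 -0.014]
red 52 [0.5271 0.2518 0.1881] [0.515 0.232 0.163] [0.542 0.272 0.204] rail -0.001 -0.161
red 102 [0.4933 0.3803 0.174 ] [0.475 0.361 0.075] [0.526 0.399 0.181] rail -0.043 -0.035
or 64 [ 0.4396 -0.0645  0.098 ] [ 0.424 -0.087  0.085] [ 0.459 -0.047  0.106] rail -0.067 -0.482
```

>>> arm_command([
  [[-0.1,0.3,0,0,0,0],[-0.1,0.3,4,0,0,0],[-0.1,0.3,8,0,0,0],[-0.1,0.3,11,0,0,0],[-0.1,0.3,14,0,0,0],[-0.1,0.3,17,0,0,0],[-0.1,0.3,19.3,0,0,0],[-0.1,0.3,19.3,0,0,0],[-0.1,0.3,19.3,0,0,0]],
])

```text
t: 37.0
tool_pos: [0.444, -0.0629, 0.2388]
tool_rot: [-0.109, -3.136, -0.002]
contact_force: [0.8, 0.5, 0.1]
opening: 0.0597
grip_force: 0.0
```

>>> arm_command([
  [[0,0,0,0,0,0],[0,0,0,0,0,0],[0,0,0,0,0,0],[0,0,0,0,0,0],[0,0,0,0,0,0],[0,0,0,0,0,0],[0,0,0,0,0,0]],
], gripper=1, force=35)

```text
t: 37.58
tool_pos: [0.4454, -0.0647, 0.2423]
tool_rot: [0.114, 3.136, -0.0]
contact_force: [0.5, 0.7, 6.3]
opening: 0.0419
grip_force: 35.5
```

Run:
```python
from h import *
where()
chain((.444,-.067,.28,86.2),(*rail(-.037,-.107,.28),86.2))
```

```text
t 37.58 grasp [ 0.446  -0.0648  0.0876] rail -0.061 -0.482 phi 85.84 F [0.47 0.71 6.25] Tq [ 0.448 -0.03  -0.003] open 0.0419 grip 35.5 q [-0.31 -0.22  2.15  0.    1.2  -1.81]
row [  0.05  -0.24 -19.24] [ 0.     0.004 -0.006]
row [-2.58 37.73  0.  ] [0. 0. 0.]
```

>>> arm_command([
  [[0,0,-4,0,0,0],[0,0,-8,0,0,0],[0,0,-12,0,0,0],[0,0,-16,0,0,0],[-2.5,37.5,-19.2,0,0,0],[-2.5,37.5,-19.2,0,0,0],[-2.5,37.5,-19.2,0,0,0],[-2.5,37.5,-19.2,0,0,0],[-2.5,37.5,-19.2,0,0,0],[-2.5,37.5,-19.2,0,0,0],[-2.5,37.5,-19.2,0,0,0],[-2.5,37.5,-19.2,0,0,0]],
])

```text
t: 38.58
tool_pos: [0.4901, 0.2664, 0.4285]
tool_rot: [0.113, 3.14, -0.001]
contact_force: [0.9, 0.5, -0.9]
opening: 0.0421
grip_force: 36.6
```

Run:
```python
from h import *
where()
chain((*rail(-.037,-.107,.28),86.2))
```

```text
t 38.58 grasp [0.4901 0.2664 0.2738] rail -0.0389 -0.1487 phi 85.86 F [ 0.95  0.54 -0.93] Tq [ 0.001 -0.057 -0.065] open 0.0421 grip 36.6 q [ 0.36 -0.12  1.74 -0.    1.52 -1.13]
row [-0.16  4.16 -0.63] [-0.     0.    -0.006]
```

>>> arm_command([
  [[0,2.0,0,0,0,0],[0,3.5,0,0,0,0],[0,3.5,2,0,0,0],[0,3.5,4,0,0,0],[0,3.5,4,0,0,0],[0,3.5,4,0,0,0]],
])

```text
t: 39.08
tool_pos: [0.4926, 0.2986, 0.3867]
tool_rot: [-0.115, -3.136, 0.003]
contact_force: [0.1, -0.1, -1.2]
opening: 0.0424
grip_force: 36.5
```

Run:
```python
from h import *
where()
chain((*rail(-.037,-.107,.166),86.2))
```

```text
t 39.08 grasp [0.4921 0.2983 0.232 ] rail -0.039 -0.1166 phi 85.81 F [ 0.12 -0.09 -1.24] Tq [0.01  0.019 0.02 ] open 0.0424 grip 36.5 q [ 0.42 -0.05  1.75 -0.    1.45 -1.08]
row [-0.16  0.95  6.6 ] [-0.002 -0.003 -0.007]
```

>>> arm_command([
  [[-0.1,0.9,0,0,0,0],[-0.1,0.9,0,0,0,0],[-0.1,0.9,1.5,0,0,0],[-0.1,0.9,3,0,0,0],[-0.1,0.9,4.5,0,0,0],[-0.1,0.9,5.7,0,0,0],[-0.1,0.9,6.6,0,0,0],[-0.1,0.9,6.6,0,0,0],[-0.1,0.9,6.6,0,0,0]],
])

```text
t: 39.83
tool_pos: [0.4947, 0.3083, 0.3226]
tool_rot: [-0.114, -3.139, 0.0]
contact_force: [0.6, -1.0, -0.6]
opening: 0.0423
grip_force: 36.5
```

>>> arm_command([
  [[0,0,0.15,0,0,0],[0,0,0.3,0,0,0],[0,0,0.3,0,0,0],[0,0,0.3,0,0,0]],
])

```text
t: 40.17
tool_pos: [0.4947, 0.3083, 0.32]
tool_rot: [0.113, 3.139, 0.001]
contact_force: [0.4, -0.3, -0.2]
opening: 0.0421
grip_force: 36.5
```

Position (0.4947, 0.3083) is on target. Lower until it bears.

>>> arm_command([
  [[0,0,0.15,0,0,0],[0,0,0.3,0,0,0],[0,0,0.3,0,0,0],[0,0,0.3,0,0,0]],
])

```text
t: 40.5
tool_pos: [0.4946, 0.3082, 0.3164]
tool_rot: [-0.114, -3.139, 0.0]
contact_force: [0.3, -0.4, -1.1]
opening: 0.0424
grip_force: 36.5
```

>>> arm_command([
  [[0,0,0.1,0,0,0],[0,0,0.2,0,0,0],[0,0,0.2,0,0,0],[0,0,0.2,0,0,0]],
])

```text
t: 40.83
tool_pos: [0.495, 0.3083, 0.3162]
tool_rot: [0.113, 3.138, 0.0]
contact_force: [-2.2, -1.6, 5.3]
opening: 0.0418
grip_force: 37.3
```

Bears (5 N). Release, rise and withdraw.

>>> arm_command([
  [[0,0,0,0,0,0],[0,0,0,0,0,0],[0,0,0,0,0,0],[0,0,-1,0,0,0],[0,0,-4,0,0,0],[0,0,-8,0,0,0],[0,0,-12,0,0,0],[0,-4,-12,0,0,0],[0,-8,-12,0,0,0],[0,-12,-12,0,0,0],[0,-16,-12,0,0,0],[0,-20,-12,0,0,0]],
], gripper=-0.2)

```text
t: 41.83
tool_pos: [0.4795, 0.1073, 0.4353]
tool_rot: [0.112, 3.138, 0.0]
contact_force: [0.3, -0.2, -0.2]
opening: 0.0512
grip_force: 0.0
```

>>> arm_command([
  [[0,-4,0,0,0,0],[0,-8,0,0,0,0],[0,-10,0,0,0,0],[0,-10,0,0,0,0],[0,-10,0,0,0,0],[0,-10,0,0,0,0]],
])

```text
t: 42.33
tool_pos: [0.473, 0.0094, 0.4349]
tool_rot: [0.113, 3.139, 0.001]
contact_force: [1.0, 0.7, -0.0]
opening: 0.0509
grip_force: 0.0
```

Run:
```python
from h import *
where()
i,d=snap('top','t10');P=cloud('top',d);h=cv2.cvtColor(i,cv2.COLOR_BGR2HSV);H=h[...,0]
for nm,mm in(('red',(H>171)|(H<6)),('or',(H>5)&(H<16)),('green',(H>55)&(H<90))):
    m=(mm&(h[...,1]>(60 if nm=='green' else 140))&(P[...,1]>.15)&(P[...,1]<.45)&(P[...,0]>.42)&(P[...,0]<.6)&(P[...,2]>.13)&(P[...,2]<.25)).astype(np.uint8)
    k,l,s,c=cv2.connectedComponentsWithStats(m)
    for j in range(1,k):
        if s[j,4]>15: q=P[l==j]-LE;t=q[q[:,2]>np.percentile(q[:,2],95)-.01];a=q@XR;b=q@YR;print(nm,s[j,4],'z',np.percentile(q[:,2],[5,50,95]).round(3),'a',np.percentile(a,[2,50,98]).round(3),'b',np.percentile(b,[2,50,98]).round(3),'topmid',(t@XR).mean().round(3),(t@YR).mean().round(3))
```

```text
t 42.33 grasp [0.473  0.0095 0.2802] rail -0.039 -0.4061 phi 85.87 F [ 0.98  0.65 -0.01] Tq [ 0.06  -0.01  -0.003] open 0.0509 grip 0.0 q [-0.14 -0.34  1.92  0.    1.56 -1.64]
red 51 z [0.17  0.195 0.2  ] a [-0.012 -0.003  0.012] b [-0.18  -0.161 -0.142] topmid -0.002 -0.162
red 102 z [0.171 0.175 0.18 ] a [-0.06  -0.043 -0.026] b [-0.052 -0.035 -0.018] topmid -0.043 -0.035
or 96 z [0.166 0.171 0.176] a [-0.061 -0.043 -0.026] b [-0.128 -0.111 -0.094] topmid -0.043 -0.111
green 191 z [0.15  0.155 0.159] a [-0.013 -0.004  0.005] b [-0.135 -0.068 -0.004] topmid -0.004 -0.069
```

```bash
python3 -c "
from h import *
print(finish_job())"
```

```text
the job is handed in; nothing more can be done
None
```

The job is handed in. Both green caddies hang pushed up against the left post, with the stop clamped tight against them. The red and orange jars stand upright in a caddy each. I touched none of the things to be left alone, and the run took about 42 s.

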